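# Clear the bench board, tuck the drip strip under the lapped cover and hold it down

## Robot

A 6-joint arm with a two-finger parallel gripper is mounted at the origin on the work surface. World frame = base frame: x ahead of the robot, y to its left, z up, the work surface at z = 0. Lengths are in mm, angles in rad, forces in N, time in s.
With the tool pointing down it reaches from about 400 to 925 mm from the base axis. Payload 12.5 kg.
Tool frame: the origin (TCP) lies at the very end of the fingers, on their centre line; the grasp point (between the pads) lies 19 mm behind it (env.tcp_to_grasp is the distance from the TCP to the grasp point, in mm); z points along the fingers, x is the direction in which the jaws open and shut, and the axes are right-handed (so a half turn about z gives the same grasp; the last joint's range is limited). The gripper opens to 95 mm and grips with 3 to 60 N. Pads are 20 mm wide; open, the fingers measure 119 mm over their backs; the gripper's body (75 mm by 180 mm) begins 59 mm behind the grasp point.
Start: joints at [-1.214, 0.491, 1.559, -0, 1.092, -0.106], TCP at [279.059, -559.261, 214.661] pointing down, gripper open.
Joint ranges: [-3.1, 3.1], [-0.84, 2.19], [0.05, 2.79], [-1.13, 4.28], [0.06, 2.93], [-2.69, 2.69]. Speed limits (rad/s): [2.22, 2.22, 2.79, 3.14, 3.14, 3.14].

## Interface

Orientations are given as [roll, pitch, yaw] about the fixed x, y, z axes, in that order (R = Rz(yaw) Ry(pitch) Rx(roll)).
In Python, from cell import env, vision, job gives the robot as it stands.
- The arm moves only by the shell command python3 -m pendant 'ROWS' [OPENING]. ROWS is JSON, a list of rows, each a list of 4 numbers: the shift along the tool's x, y, z in mm, then the turn about the tool's z in degrees. In form: [[tx, ty, tz, turn], ...]. A call has 1 to 8 rows; each row is the pose to reach, as a shift and turn from the pose measured when the call began, along the tool's axes at that moment; what a row does not reach only later rows make up. A row lasts 1/8 s, in which the tool goes at most 62.5 mm and 10.7 degrees, less where a joint would pass 70% of its speed; a pose out of reach is approached as far as the arm can. A call with a gripper value outside its range is refused whole. OPENING is the closure, from 0 (fully open) to 1 (shut), set as the call begins (- or left out, the last holds). The fingers move at their own pace and stop on an object; the grip force is fixed at half the most. Time passes only in rows, so rows that repeat a pose let the fingers close. It gives the time, the measured TCP pose, the force and the opening at its end, in the units of the state.
- env.state(): the state, without advancing time (a new reading comes with each control period).
- vision.read_camera(name): name is "scene" or "side" or "wrist"; returns a dict with "pixels" (480x640x3 uint8, red, green, blue), "intrinsics" (3x3 intrinsics, pixels), "R" (3x3) and "t" (3): a world point X has camera coordinates R X + t; the wrist camera has in their place "tool_from_camera" (4x4, takes a point from camera to tool coordinates, whose origin is the TCP and whose axes are the tool frame's). Camera axes: x right, y down, z forward; pixel columns grow to the right and rows downward; lengths in mm; the calibration is good to about 2 mm. A picture is of the moment at which its call begins: read the wrist's pose just before it. There is no depth.
- job.job_done(): hands the job in, once; it reports no verdict.
Trained networks look in a picture, given as the dict that the camera call returned (one of the last four; its "shot" number tells which), for a name from the list of things; names that differ only in an ending like _2 or _b are one class to them, and where a whole thing is asked for, a point or a joint stands for the part that bears it (a point fixed in the world has none). Each returns a list of dicts, best first, with "confidence" (0 to 1); they miss things now and then, are a little off and sometimes report something else, mostly with a low value. They report only what shows in the picture. A call takes as long as a camera call. They do not tell look-alikes from the thing itself.
- vision.find_in(picture, query): "at" ([x, y, z] in mm, in the coordinates of the camera as it stood for that picture, good to about 4 mm: the middle of the surface that is visible of it).
- vision.regions_of(picture, query): "pixels" (480x640 bool, what is visible of it).
The state is a dict: "t": time; "joints": joint angles; "qvel": joint speeds; "tau": joint torques, N m; "eef_pos": TCP position; "tcp_rot": TCP orientation; "ft_force": force on the tool from outside, world axes, zero at the start; "moment": the same for the moment, N m; "opening": opening from 0.0 (shut) to 1.0 (fully open).
Only numpy, scipy, OpenCV 4.12 (cv2) and the standard library are available. Lean on these libraries where they do the work, as an engineer would, in place of code of your own. Each camera call takes 0.05 s, during which the arm holds its last target.

## Task

First hang the red parts caddy by its handle on both prongs of the double hook and let go of it, so that the board is clear. Then slide the thin edge of the aluminium drip strip about 40 mm under the lip of the blue lapped cover, centred and square to it, without lifting the cover. Press the strip flat on the board, clearly harder than its own weight, and finish while still holding it pressed down with the gripper; leave the green bottle and the white jar where they stand.

Things in the scene. Friction and masses are not known exactly. Their poses are not given: they have to be found in the camera images.
- board: Plywood board 270 (x) x 240 (y) x 12 mm thick, fixed on the bench. Origin at the centre of its underside; its top is 12 mm above the bench. Its x axis points from the bare near half (where the caddy starts) to the far half that the blue cover laps over.
- mouth (a point): Fixed point on the board's top surface straight under the middle of the cover's free lip, 10 mm along the board's x from its centre; axes as the board's. The strip goes in along +x.
- lap (a joint): Angle (rad) of the blue lapped cover about the hinge along its far edge: 0 = lying down, grows as the near lip is lifted. The cover is 112 mm long (x) and 200 mm wide (y), 4 mm thick, 250 g, loose on its hinge (its own weight alone holds it down). At 0 its flat underside is 8 mm above the board; its last 15 mm are bent up as a lead-in, the lip's underside being about 15 mm above the board at the very edge.
- lap_lip (a point): Middle of the top of the cover's free lip, 18 mm above the board when the cover lies down; moves with the cover.
- strip: Drip strip, 0.14 to 0.26 kg, loose, lying flat on the bench: an aluminium leaf 4 mm thick and 140 mm wide (y) with an orange upright bar along its near edge to hold it by, 12 mm thick (x), 140 mm long (y), top 42 mm above the strip's underside. Origin under the middle of the bar, at the underside; z up, the leaf runs along +x, its thin free edge at x = +104 mm.
- strip_edge (a point): Middle of the underside of the strip's thin free edge (104 mm along the strip's x from its origin).
- caddy: Red open parts caddy 86 (x) x 110 (y) x 45 mm high, 0.17 to 0.35 kg, standing on the board's bare half. Rigid arched steel handle above it: two legs at y = +-57 mm and between them a level black bar 10 mm in diameter along y, bar axis 100 mm above the caddy's underside. Origin at the centre of its underside.
- caddy_handle (a point): Middle of the caddy's handle bar, on the bar's axis.
- hook: Steel double-prong hook fixed on the bench, origin on the bench under the seat point. Foot 10 mm thick; post (14 mm) at x = +85 mm with a 90 mm crossbar, top 155 mm up; two level prongs (diameter 6) at y = +-37 mm run from it towards -x, tops at 150 mm, turned up from x = -30 mm to 168 mm high at x = -38. Bring the caddy in from the -x side, prongs under the bar between its legs.
- hook_seat (a point): Midway between the prongs, level with their tops (150 mm above the bench), 30 mm from the upturned ends; axes as the hook's. Fingers fit down between the prongs. A hung caddy's bar lies across both prongs, its axis 5 mm above this height; the bar's middle can lie from 25 mm to the -x side to 30 mm to the +x side of it.
- lube: Green bottle, diameter 48, height 130 mm, bystander. Origin at the centre of its underside.
- grease: White jar, diameter 70, height 60 mm, bystander. Origin at the centre of its underside.
There are look-alikes about, which are no part of the job. Of the things that look like the caddy, the larger one is meant.

How it is judged:
By the outcome, as a careful person would: the job done as asked, in the order asked, and still so for the second after the job is handed in, while the arm keeps its last pose, push and grip.
It also fails if it takes over 72 s, if anything falls off the work surface, if the arm or the gripper's body presses on something with over 40 N, if the wrist force passes 120 N, or if a joint passes its speed limit or range.

## Working session

There is one attempt and no reset: what is moved stays moved. The work goes in short steps, Python scripts to look and compute and a shell command to move; the robot and the scene stay as the last step left them, time stands still between calls to the robot, and variables do not carry over. Pictures are saved under pics/ and viewed, and the job is handed in when it is done.

```bash
ls; mkdir -p pics
python3 - <<'E'
from cell import env, vision, job
import cv2
print(env.state())
for n in ["scene","side","wrist"]:
    p=vision.read_camera(n)
    cv2.imwrite(f"pics/a_{n}.png",p["pixels"][:,:,::-1])
    print(n,{k:v for k,v in p.items() if k!="pixels"})
E
```

```text
pics
{'t': 0.0, 'joints': array([-1.21361859e+00,  4.91570228e-01,  1.55944659e+00, -1.47398369e-05,
        1.09167670e+00, -1.05598440e-01]), 'qvel': array([ 0.00139848,  0.0016941 , -0.00078141,  0.00212168, -0.00064807,
       -0.00039721]), 'tau': array([ 1.00786448e-03, -6.12632632e+01, -2.58189315e+01,  6.92911260e-02,
        4.80911310e-02, -6.23515575e-05]), 'eef_pos': array([ 278.9560972 , -559.02854145,  214.05610011]), 'tcp_rot': array([-3.14148962e+00,  1.09611156e-03, -1.10801329e+00]), 'ft_force': array([-0.46568972, -0.25912059,  0.10838048]), 'moment': array([-0.01682893, -0.01989566, -0.02259132]), 'opening': 1.0017423334735231}
scene {'intrinsics': array([[532.2109163 ,   0.        , 320.4805442 ],
       [  0.        , 532.2109163 , 239.17310171],
       [  0.        ,   0.        ,   1.        ]]), 'R': array([[-0.77634056,  0.63018394, -0.01278815],
       [ 0.39036472,  0.46477351, -0.79473327],
       [-0.49488455, -0.62197571, -0.60682411]]), 't': array([ 396.69959028, -130.58362407, 1227.58796272]), 'shot': 1}
side {'intrinsics': array([[521.31301772,   0. 
[... 194 characters left out ...]
817962,  0.52359021, -0.84373389],
       [ 0.21352266, -0.81641258, -0.53654318]]), 't': array([524.65117639, 172.74922547, 918.37029742]), 'shot': 2}
wrist {'intrinsics': array([[392.30451402,   0.        , 318.83707053],
       [  0.        , 392.30451402, 236.54655412],
       [  0.        ,   0.        ,   1.        ]]), 'tool_from_camera': array([[ 9.99998912e-01, -1.40922688e-03, -4.36525600e-04,
         2.25900747e-01],
       [ 1.47528436e-03,  9.54551336e-01,  2.98042899e-01,
        -8.39832255e+01],
       [-3.32396844e-06, -2.98043219e-01,  9.54552377e-01,
        -1.69683966e+02],
       [ 0.00000000e+00,  0.00000000e+00,  0.00000000e+00,
         1.00000000e+00]]), 'shot': 3}
```

View pics/a_scene.png

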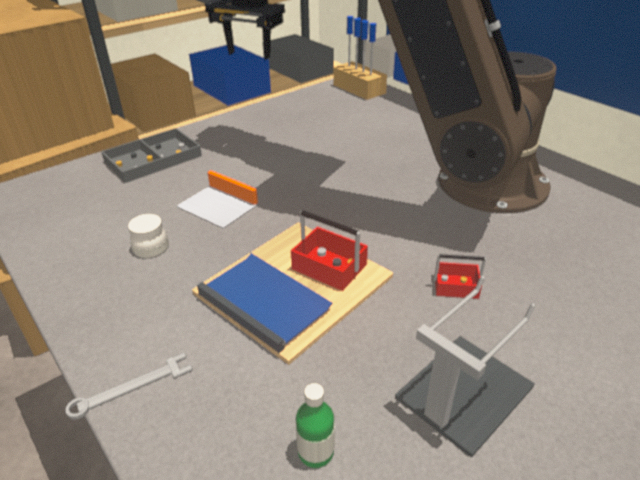

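View pics/a_side.png

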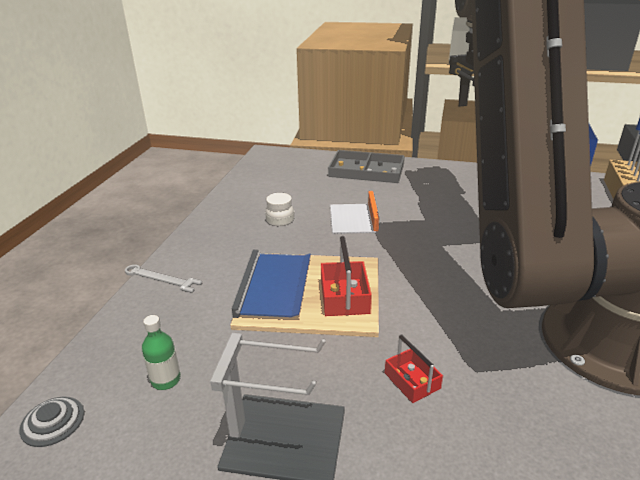

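View pics/a_wrist.png

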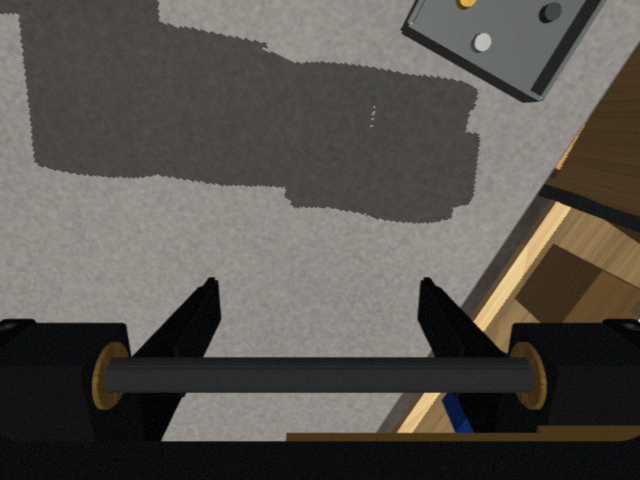

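The larger caddy sits on the board at scene (330,255) and side (346,288). The small look-alike is at scene (458,278) and side (413,373). The strip has its orange bar at scene (232,188), and the hook is at scene (465,375). Next I'll measure them.

```bash
cat > h.py <<'E'
from cell import env, vision, job
import numpy as np, cv2
from scipy.spatial.transform import Rotation as Ro
def shot(n):
    s=env.state(); p=vision.read_camera(n)
    if n=="wrist":
        T=np.eye(4);T[:3,:3]=Ro.from_euler('xyz',s['tcp_rot']).as_matrix();T[:3,3]=s['eef_pos']
        W=T@p['tool_from_camera']; p['R']=W[:3,:3].T; p['t']=-p['R']@W[:3,3]
    return p
def w(p,c): return p['R'].T@(np.array(c)-p['t'])
def proj(p,X):
    c=np.atleast_2d(X)@p['R'].T+p['t']; q=c@p['intrinsics'].T; return q[:,:2]/q[:,2:]
def onz(p,uv,z):
    r=p['R'].T@np.linalg.solve(p['intrinsics'],[uv[0],uv[1],1]); o=-p['R'].T@p['t']
    return o+r*(z-o[2])/r[2]
def tri(ps,uvs):
    A=np.zeros((3,3));b=np.zeros(3)
    for p,uv in zip(ps,uvs):
        r=p['R'].T@np.linalg.solve(p['intrinsics'],[uv[0],uv[1],1]);r/=np.linalg.norm(r);o=-p['R'].T@p['t']
        M=np.eye(3)-np.outer(r,r);A+=M;b+=M@o
    return np.linalg.solve(A,b)
def save(p,name,crop=None,k=1):
    im=p['pixels'][:,:,::-1]
    if crop: a,b,c,d=crop; im=im[b:d,a:c]
    im=cv2.resize(im,None,fx=k,fy=k,interpolation=cv2.INTER_CUBIC); cv2.imwrite(f'pics/{name}.png',im)
E
python3 - <<'E'
from h import *
np.set_printoptions(precision=1,suppress=True)
for n in ["scene","side"]:
    p=shot(n)
    for q in ["caddy","caddy_handle","strip","strip_edge","lap","lap_lip","board","mouth","hook","hook_seat","lube","grease"]:
        for d in vision.find_in(p,q)[:3]:
            if d['confidence']>.2: X=w(p,d['at']);print(n,q,round(d['confidence'],2),X,proj(p,X)[0])
    if n=="scene":
        save(p,"b1",(280,190,500,320),3.5);save(p,"b2",(390,290,550,460),3.5);save(p,"b5",(120,160,270,260),5)
        save(p,"b6",(180,210,400,370),3.6)
    else: save(p,"b3",(220,180,400,340),3.7);save(p,"b4",(200,320,360,480),3.7)
E
```

```text
scene caddy 0.88 [489.2  -4.2  41.2] [328.1 253.4]
scene caddy 0.69 [749.4 275.3  79.7] [310.  428.5]
scene caddy 0.68 [338.5 175.2  16. ] [458.5 278.9]
scene caddy_handle 0.93 [337.5 173.1  19.1] [458.2 276.7]
scene caddy_handle 0.89 [487.9  -2.1  37.3] [329.4 255.3]
scene caddy_handle 0.35 [ 718.2 -262.6   39.7] [148.5 237.2]
scene strip 0.68 [ 515.2 -324.5    4.4] [226.1 201.1]
scene strip 0.66 [625.1   7.9  16.7] [271.1 300.3]
scene strip_edge 0.64 [ 519.9 -323.8   -1.2] [224.7 204.1]
scene lap 0.9 [625.2   6.7  19.1] [270.5 299. ]
scene lap_lip 0.62 [625.1   6.   22.8] [270.2 297.1]
scene board 0.78 [606.7  25.   25.8] [285.5 297. ]
scene mouth 0.67 [611.3  27.4  22.9] [284.2 300.2]
scene hook 0.94 [554.7 344.3  11.4] [453.5 411.4]
scene hook 0.65 [623.7   7.4  23.4] [271.3 296.9]
scene hook_seat 0.74 [555.8 344.   10. ] [452.6 412.3]
scene hook_seat 0.72 [ 719.4 -261.5   39. ] [148.2 238. ]
scene lube 0.68 [750.6 278.   79.3] [310.6 430.7]
scene grease 0.85 [ 718.5 -261.6   42.1] [148.3 236.4]
side caddy 0.68 [346.5 171.7  19.2] [408.9 371. ]
side caddy 0.57 [487.   -6.3  38.8]
[... 201 characters left out ...]
28.3 -319.4    8.8] [354.6 217.8]
side strip 0.27 [619.2  12.3  25. ] [278.  286.9]
side strip_edge 0.76 [ 532.3 -316.8    4.2] [352.7 219.7]
side lap 0.76 [619.7  12.2  25.2] [277.7 286.8]
side lap_lip 0.64 [625.    9.3  25.8] [275.6 285.3]
side lap_lip 0.64 [484.    1.2  37.2] [346.5 288. ]
side board 0.97 [587.3  40.3  13.6] [289.6 302.5]
side mouth 0.75 [586.4  39.6   9.6] [290.3 304. ]
side hook 0.61 [626.4   9.4  28. ] [274.9 284.3]
side hook 0.56 [519.9 340.5  11.9] [274.3 439.4]
side hook_seat 0.62 [520.5 342.   10.5] [273.6 440.8]
side lube 0.97 [722.6 278.7  70.6] [159.9 356. ]
side lube 0.43 [ 707.  -263.8   43.2] [277.9 208.5]
side grease 0.95 [ 703.7 -261.6   40.2] [279.  210.2]
```

View pics/b1.png

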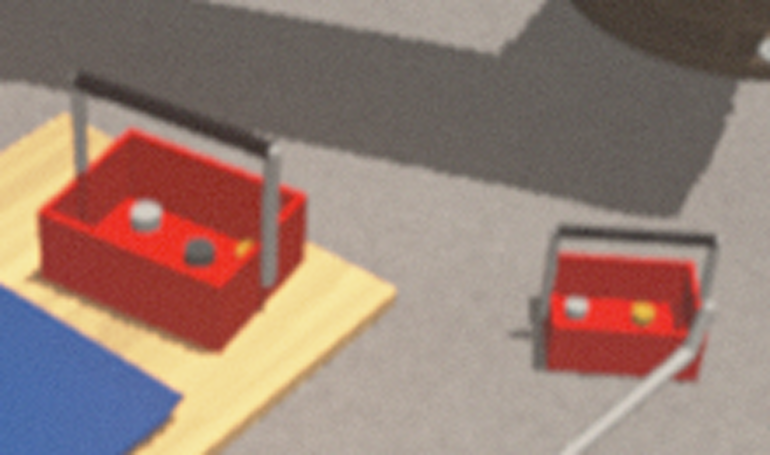

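View pics/b3.png

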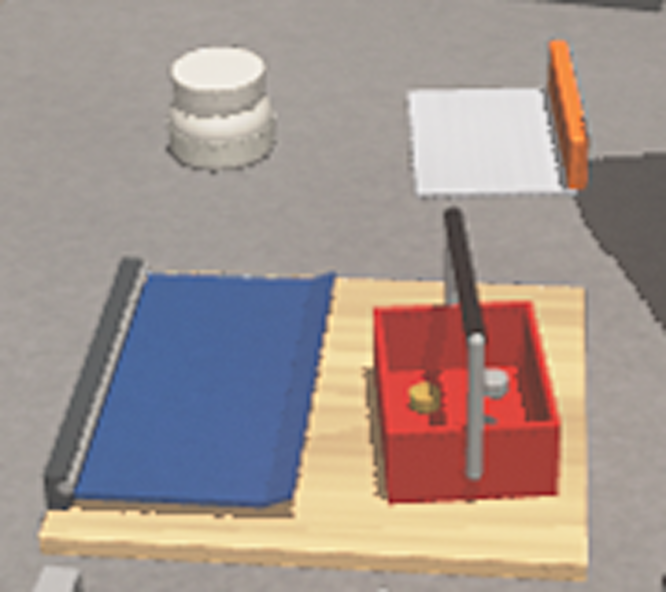

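View pics/b2.png

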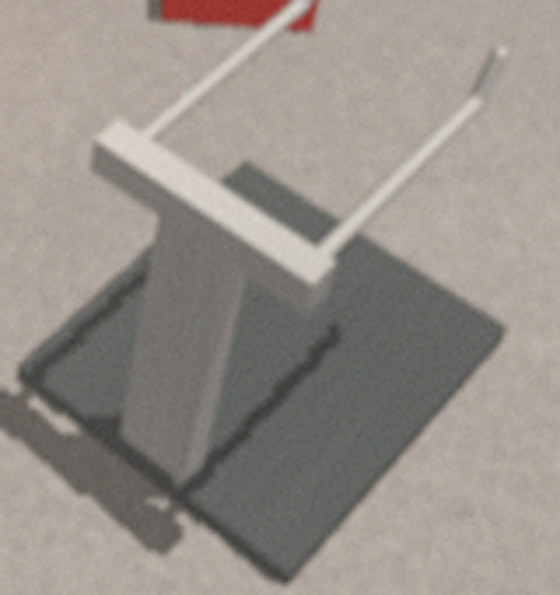

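View pics/b4.png

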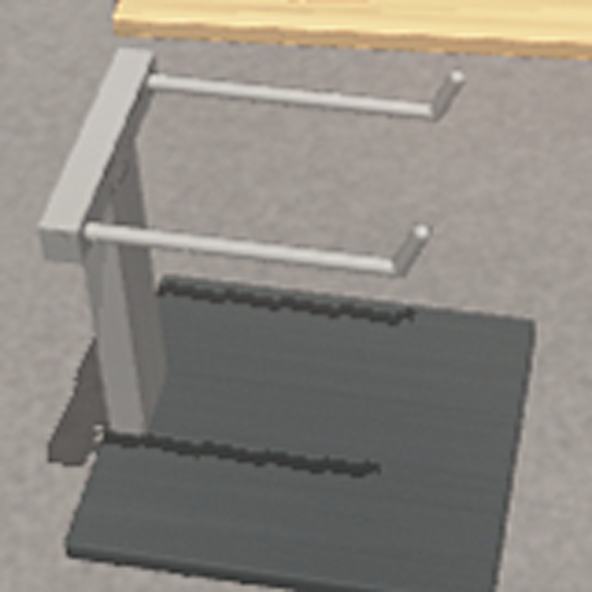

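View pics/b6.png

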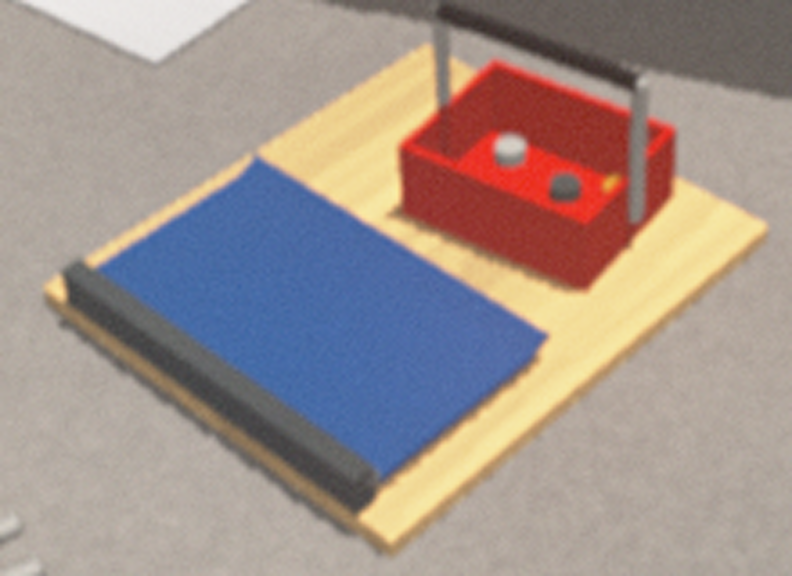

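View pics/b5.png

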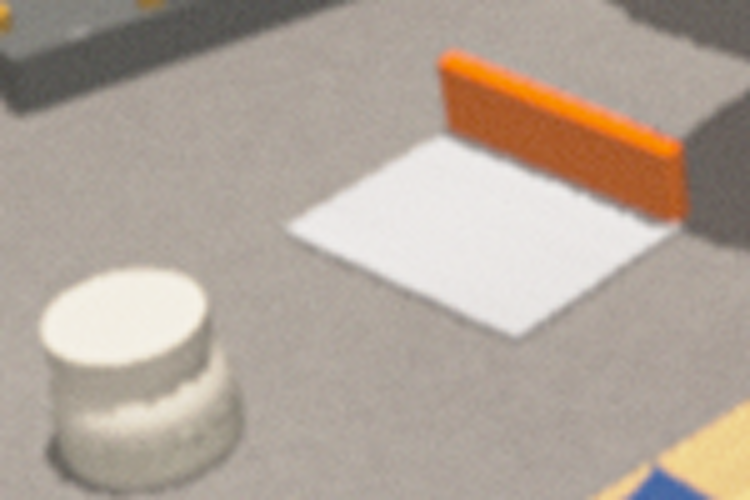

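Run:
```python
from h import *
np.set_printoptions(precision=1,suppress=True)
a=shot("scene");b=shot("side")
T=lambda n,u,v:print(n,X:=tri([a,b],[u,v]),proj(a,X)[0]-u,proj(b,X)[0]-v)
T("handle -y",(302.9,212.3),(342.4,237.3))
T("handle +y",(357.7,232.9),(348.6,270))
T("prong+ tip",(533.1,304.3),(314.1,382.4))
T("prong+ bend",(527.1,318.6),(307.3,392.4))
T("prong- tip",(482.9,278.6),(323.5,340.8))
T("prong- bend",(477,290),(317.8,349.7))
T("prong- root",(432.3,329.1),(240.5,341.6))
for n,u in [("bd nr -y",(300.8,222.5)),("bd nr +y",(393.3,273.3)),("far+y",(289,359)),("far -y",(192.5,290))]: print(n,onz(a,u,12))
for n,u in [("bd nr -y",(378.1,257.8)),("bd nr +y",(378.6,332)),("far+y",(231,325.7))]: print(n,onz(b,u,12))
for n,u in [("lip -y",(180+255/3.6,210+158/3.6)),("lip +y",(180+547/3.6,210+338/3.6))]: print(n,onz(a,u,30))
for n,u in [("lip -y",(220+335/3.7,180+273/3.7)),("lip +y",(220+295/3.7,180+505/3.7))]: print(n,onz(b,u,30))
s=np.s_
```

```text
handle -y [505.  -55.  113.2] [-0.2 -0.8] [-0.2  0.7]
handle +y [471.8  52.2 114. ] [-0.3 -1.3] [-0.4  1.2]
prong+ tip [453.  361.3 165.9] [-0.2 -0.5] [-0.2  0.5]
prong+ bend [461.7 363.  147.5] [-0.3 -0.7] [-0.3  0.7]
prong- tip [459.4 288.2 164.6] [-0.4 -1.2] [-0.5  1.1]
prong- bend [467.2 288.1 147.5] [-0.2 -0.7] [-0.3  0.7]
prong- root [572.9 300.7 152.1] [-0.1 -0.3] [-0.1  0.2]
bd nr -y [ 444.6 -145.5   12. ]
bd nr +y [412.5  87.7  12. ]
far+y [674.7 126.1  12. ]
far -y [ 713.7 -106.2   12. ]
bd nr -y [ 444.9 -152.1   12. ]
bd nr +y [408.7  82.7  12. ]
far+y [673. 127.  12.]
lip -y [ 590.6 -105.3   30. ]
lip +y [560.  91.  30.]
lip -y [ 584.7 -108.8   30. ]
lip +y [551.3  94.   30. ]
```

```bash
cat >> h.py <<'E'
def need(x,y,z,yawdeg):
    s=env.state(); R=Ro.from_euler('xyz',s['tcp_rot']).as_matrix()
    d=R.T@(np.array([x,y,z])-s['eef_pos']); yaw=np.degrees(s['tcp_rot'][2])
    t=(yaw-yawdeg+180)%360-180
    print("tcp",s['eef_pos'].round(1),"rpy",np.degrees(s['tcp_rot']).round(2),"F",s['ft_force'].round(1),"open",round(s['opening'],3),"t",round(s['t'],2))
    print("rows:",d.round(1),"turn",round(t,1))
E
python3 -c "
from h import *
need(488,-1.4,200,17.2)"
```

```text
tcp [ 279.1 -559.3  214.7] rpy [ 1.800e+02 -1.000e-02 -6.348e+01] F [-0.2 -0.1  0.3] open 1.001 t 1.55
rows: [-405.9 -436.    14.6] turn -80.7
```

```bash
python3 -m pendant '[[-51,-54,2,-10],[-102,-109,4,-20],[-152,-163,6,-30],[-203,-218,8,-40],[-254,-272,10,-50],[-304,-327,12,-60],[-355,-381,14,-70],[-406,-436,15,-80.7]]' 0; python3 -c "
from h import *
need(488,-1.4,200,17.2)"
```

```text
t: 2.55
eef_pos: [454.8, -89.3, 201.8]
tcp_rot: [3.141, -0.001, 0.306]
ft_force: [0.4, -0.8, -0.6]
opening: 0.997
tcp [454.8 -89.3 201.8] rpy [ 1.7997e+02 -4.0000e-02  1.7550e+01] F [ 0.4 -0.8 -0.6] open 0.997 t 2.55
rows: [ 58.2 -73.8   1.8] turn 0.3
```

```bash
python3 -m pendant '[[29,-37,1,0],[58,-74,2,0.3],[58,-74,2,0.3]]' 0; python3 -c "
from h import *
np.set_printoptions(precision=1,suppress=True)
need(488,-1.4,93,17.2)
p=shot('wrist'); save(p,'c1')
print(proj(p,[[505,-55,112],[488.4,-1.4,112],[471.8,52.2,112]]))"
```

```text
t: 2.92
eef_pos: [488.4, 1.2, 199.8]
tcp_rot: [3.141, -0.001, 0.305]
ft_force: [-0.0, -0.6, 0.8]
opening: 1.004
tcp [488.4   1.2 199.8] rpy [180.   -0.1  17.5] F [-0.  -0.6  0.8] open 1.004 t 2.92
rows: [ -1.2   2.3 106.8] turn 0.3
[[318.6 317.7]
 [318.8 245.3]
 [319.1 163.5]]
```

View pics/c1.png

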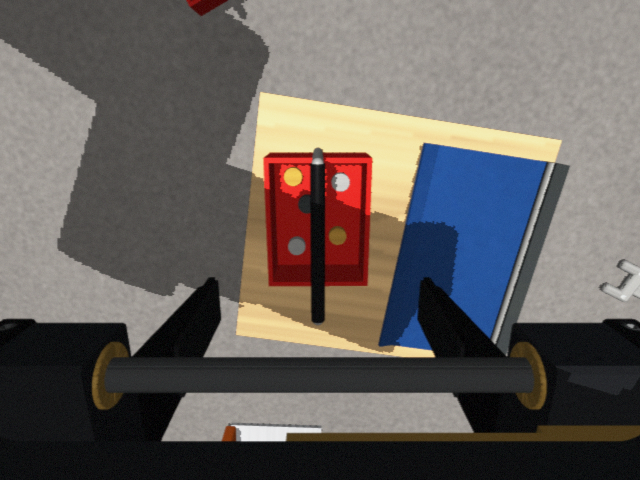

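The wrist picture shows the big caddy's bar running from (318,150) to (318,322), as predicted. I'll descend and grip.

```bash
python3 -m pendant '[[-1,2,45,0],[-1,2,85,0],[-1,2,107,0],[-1,2,107,0],[-1,2,107,0]]' 0 && python3 -m pendant '[[0,0,0,0],[0,0,0,0],[0,0,0,0],[0,0,0,0],[0,0,0,0],[0,0,0,0]]' 1
```

```text
t: 3.6
eef_pos: [487.9, -3.1, 93.6]
tcp_rot: [3.141, -0.001, 0.303]
ft_force: [0.7, -1.0, 0.3]
opening: 1.002
t: 4.35
eef_pos: [487.9, -3.0, 93.6]
tcp_rot: [3.141, -0.001, 0.303]
ft_force: [0.2, -0.7, -0.3]
opening: 0.424
```

```bash
python3 -m pendant '[[0,0,0,0],[0,0,0,0],[0,0,0,0],[0,0,0,0],[0,0,0,0],[0,0,0,0]]' 1 && python3 -m pendant '[[0,0,-10,0],[0,0,-30,0],[0,0,-60,0],[0,0,-100,0],[0,0,-132,0],[0,0,-132,0],[0,0,-132,0]]' 1; python3 -c "
from h import *
need(404.5,319.8,205,5.5)
p=shot('wrist'); save(p,'c2')"
```

```text
t: 5.1
eef_pos: [488.1, -3.1, 93.6]
tcp_rot: [3.14, -0.002, 0.303]
ft_force: [0.8, -0.2, -0.6]
opening: 0.095
t: 5.98
eef_pos: [487.1, -2.9, 224.8]
tcp_rot: [3.141, -0.0, 0.303]
ft_force: [-0.2, -0.0, -3.2]
opening: 0.097
tcp [487.1  -2.9 224.8] rpy [ 1.7997e+02 -2.0000e-02  1.7360e+01] F [-0.2 -0.  -3.2] open 0.097 t 5.97
rows: [  17.4 -332.6   19.6] turn 11.9
```

View pics/c2.png

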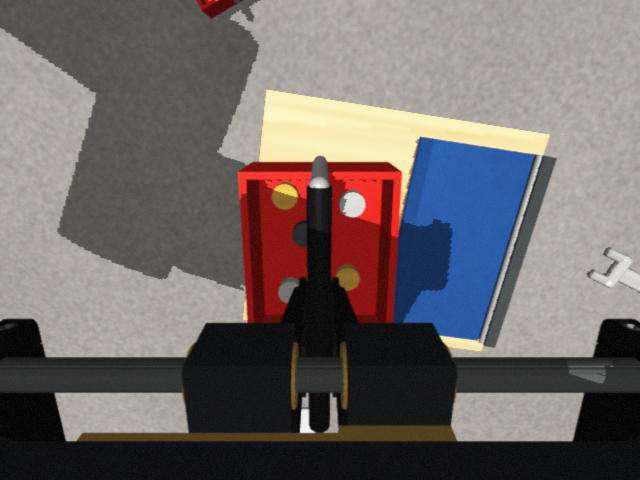

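The caddy is held and lifted, with about 3 N of load. Next I'll carry it to the −x side of the hook.

```bash
python3 -m pendant '[[2,-42,0,1.5],[5,-84,0,3],[7,-126,0,5],[9,-168,0,6],[11,-210,0,8],[13,-250,0,9],[15,-292,0,11],[17,-333,0,12]]' && python3 -m pendant '[[0,0,0,0],[0,0,0,0]]'; python3 -c "
from h import *
need(404.5,319.8,165,5.5)
s=env.state();print(s['joints'])"
```

```text
t: 7.02
eef_pos: [403.6, 320.5, 223.3]
tcp_rot: [3.139, 0.001, 0.093]
ft_force: [2.9, -5.5, 0.7]
opening: 0.099
t: 7.28
eef_pos: [403.2, 319.8, 222.1]
tcp_rot: [3.138, 0.004, 0.093]
ft_force: [-0.9, -0.0, -2.4]
opening: 0.099
tcp [403.2 319.8 222.1] rpy [179.79   0.2    5.35] F [-0.9 -0.  -2.4] open 0.099 t 7.28
rows: [ 1.5 -0.  57.1] turn -0.1
[ 0.54317403  0.32819067  1.81296891 -0.00216518  1.0052409   0.45095048]
```

```bash
python3 -m pendant '[[0,0,20,0],[1,0,40,0],[1.5,0,57,0],[1.5,0,57,0],[1.5,0,57,0]]'; python3 -c "
from h import *
np.set_printoptions(precision=1,suppress=True)
need(494,328.4,165,5.5)
p=shot('wrist'); save(p,'d1')
a=shot('side'); save(a,'d2',(180,220,500,480),2.4)
b=shot('scene'); save(b,'d3',(350,150,640,460),1.9)
"
```

```text
t: 7.9
eef_pos: [405.0, 319.3, 165.6]
tcp_rot: [3.138, 0.003, 0.093]
ft_force: [-0.1, -0.5, -3.2]
opening: 0.097
tcp [405.  319.3 165.6] rpy [179.8   0.2   5.3] F [-0.1 -0.5 -3.2] open 0.097 t 7.9
rows: [89.5 -0.8  0.3] turn -0.2
```

View pics/d1.png

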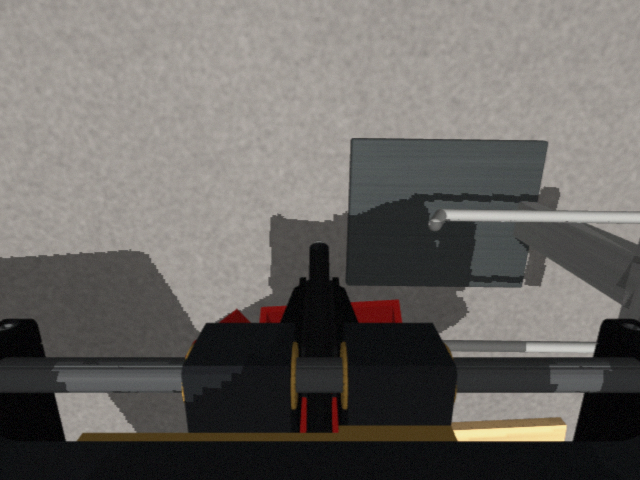

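View pics/d2.png

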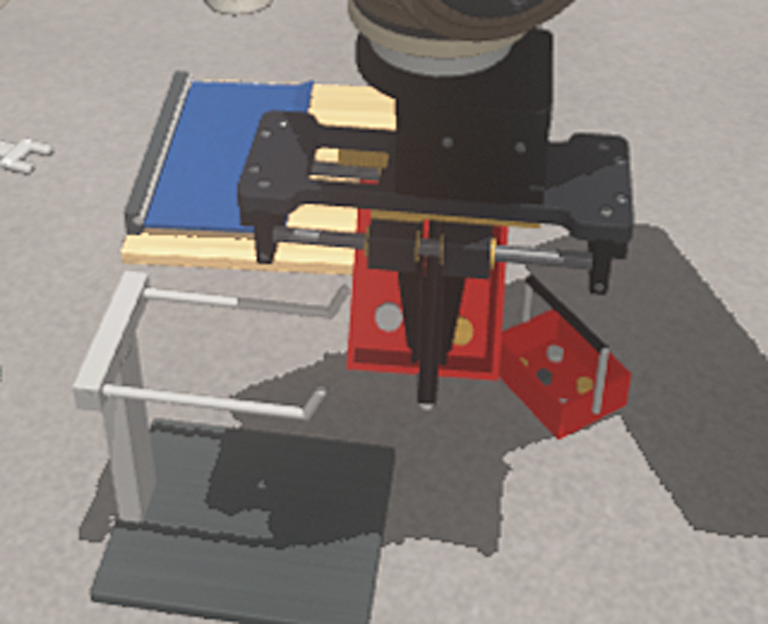

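View pics/d3.png

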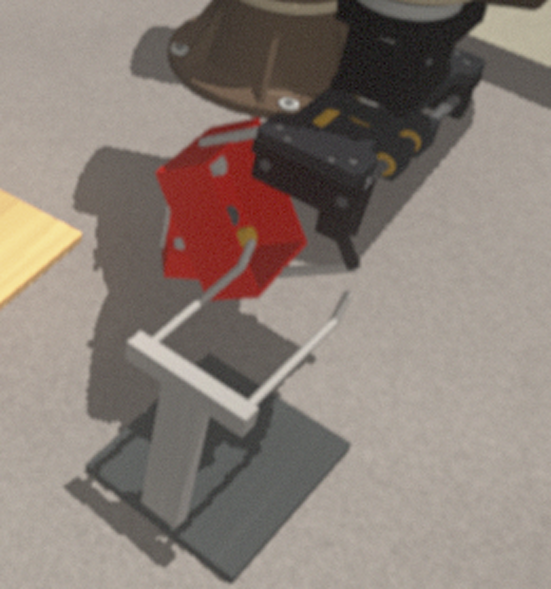

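The bar's visible end is at wrist (318,245) and side (357,389), which suggests the caddy tipped about the jaw axis during the swing. I'll measure the tilt.

```bash
python3 -c "
from h import *
np.set_printoptions(precision=1,suppress=True)
s=env.state();R=Ro.from_euler('xyz',s['tcp_rot']).as_matrix();o=s['eef_pos']
p=shot('wrist');a=shot('side')
save(a,'e1',(300,240,460,420),3.3)
b=shot('scene'); save(b,'e2',(420,190,560,330),4)
for th in range(0,80,10):
  t=np.radians(th); P=[]
  for X in [(0,59,0),(0,-59,0),(0,57,-55),(43,55,-100),(-43,55,-100),(43,55,-55),(-43,55,-55)]:
    v=np.array(X)+0.; y=np.cos(t)*v[1]+np.sin(t)*v[2]; z=-np.sin(t)*v[1]+np.cos(t)*v[2]
    W=o+np.array([0,0,19])+R@np.array([v[0],-y,-z]); P.append(W)
  print(th,'W',proj(p,P)[0],'side',proj(a,P)[[0,3,4,5,6]].round().tolist(),'scene',proj(b,P)[[3,5]].round().tolist())
"
```

```text
0 W [320.4 182.8] side [[355.0, 391.0], [320.0, 439.0], [389.0, 448.0], [319.0, 416.0], [391.0, 424.0]] scene [[535.0, 350.0], [543.0, 327.0]]
10 W [320.3 180.8] side [[355.0, 396.0], [322.0, 431.0], [389.0, 439.0], [321.0, 414.0], [390.0, 421.0]] scene [[521.0, 347.0], [534.0, 328.0]]
20 W [320.2 183.2] side [[355.0, 400.0], [324.0, 422.0], [389.0, 429.0], [322.0, 410.0], [391.0, 417.0]] scene [[508.0, 342.0], [524.0, 327.0]]
30 W [320.2 189.1] side [[355.0, 403.0], [326.0, 411.0], [390.0, 418.0], [324.0, 404.0], [391.0, 412.0]] scene [[495.0, 335.0], [515.0, 324.0]]
40 W [320.1 197.9] side [[356.0, 404.0], [328.0, 398.0], [390.0, 405.0], [325.0, 397.0], [391.0, 405.0]] scene [[483.0, 327.0], [506.0, 320.0]]
50 W [320.1 209. ] side [[356.0, 403.0], [330.0, 385.0], [391.0, 391.0], [327.0, 390.0], [391.0, 396.0]] scene [[473.0, 317.0], [497.0, 315.0]]
60 W [320.  221.9] side [[357.0, 401.0], [332.0, 371.0], [392.0, 377.0], [328.0, 381.0], [392.0, 387.0]] scene [[463.0, 307.0], [489.0, 309.0]]
70 W [320.  236.1] side [[357.0, 397.0], [333.0, 358.0], [393.0, 363.0], [329.0, 371.0], [392.0, 378.0]] scene [[455.0, 296.0], [482.0, 302.0]]
```

View pics/e1.png

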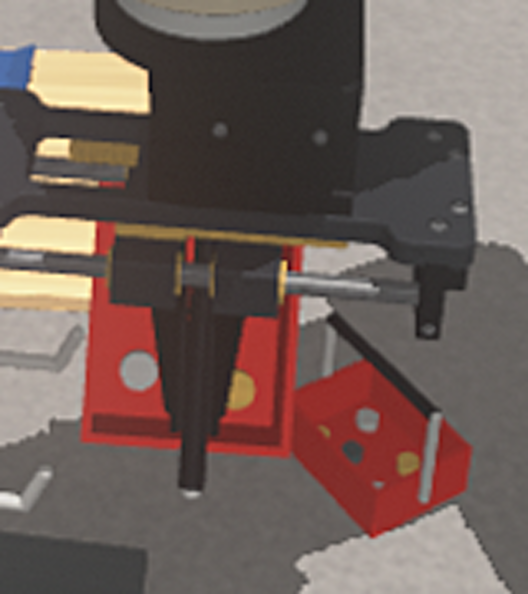

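View pics/e2.png

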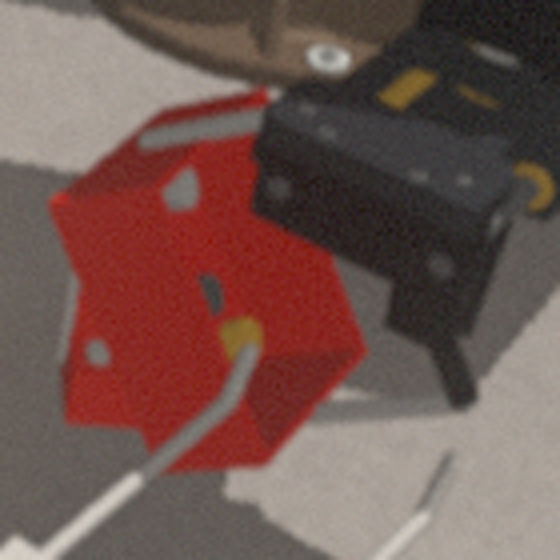

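The caddy has tilted about 75°: the bar is near vertical with its +y end down, and the box is on the −y side. Most likely the box clipped the −y prong tip during transport. I can right it by putting the −y prong inside the handle loop and rolling the bar back to level against it.

```bash
cat >> h.py <<'E'
def needh(hx,hy,zg):
    c,s=np.cos(np.radians(5.5)),np.sin(np.radians(5.5))
    need(494+hx*c-hy*s,328.4+hx*s+hy*c,zg-19,5.5)
E
python3 -c "
from h import *
needh(-90,-17,189);needh(-2,-17,189)"
```

```text
tcp [404.6 319.8 165.5] rpy [1.7981e+02 1.7000e-01 5.3500e+00] F [-0.3 -0.5 -3.2] open 0.097 t 8.2
rows: [-0.2 17.1 -4.4] turn -0.1
tcp [404.6 319.8 165.5] rpy [1.7981e+02 1.7000e-01 5.3500e+00] F [-0.3 -0.5 -3.2] open 0.097 t 8.2
rows: [87.8 16.8 -4.7] turn -0.1
```

```bash
python3 -m pendant '[[0,8,-4,0],[0,17,-5,0],[0,17,-5,0]]'  && python3 -m pendant '[[12,0,0,0],[24,0,0,0],[36,0,0,0],[44,0,0,0],[44,0,0,0]]'; python3 -c "
from h import *
needh(-2,-17,189)
p=shot('wrist'); save(p,'f1')
a=shot('side'); save(a,'f2',(200,240,460,440),3)
b=shot('scene'); save(b,'f3',(400,170,580,400),2.6)
"
```

```text
t: 8.57
eef_pos: [406.3, 302.2, 170.8]
tcp_rot: [3.138, 0.003, 0.093]
ft_force: [-0.6, -0.1, -3.3]
opening: 0.1
t: 9.2
eef_pos: [450.6, 306.3, 170.4]
tcp_rot: [3.138, 0.003, 0.092]
ft_force: [0.4, -0.6, -3.2]
opening: 0.1
tcp [450.6 306.3 170.4] rpy [1.798e+02 1.700e-01 5.280e+00] F [ 0.4 -0.6 -3.2] open 0.1 t 9.2
rows: [43.3 -1.   0.3] turn -0.2
```

View pics/f2.png

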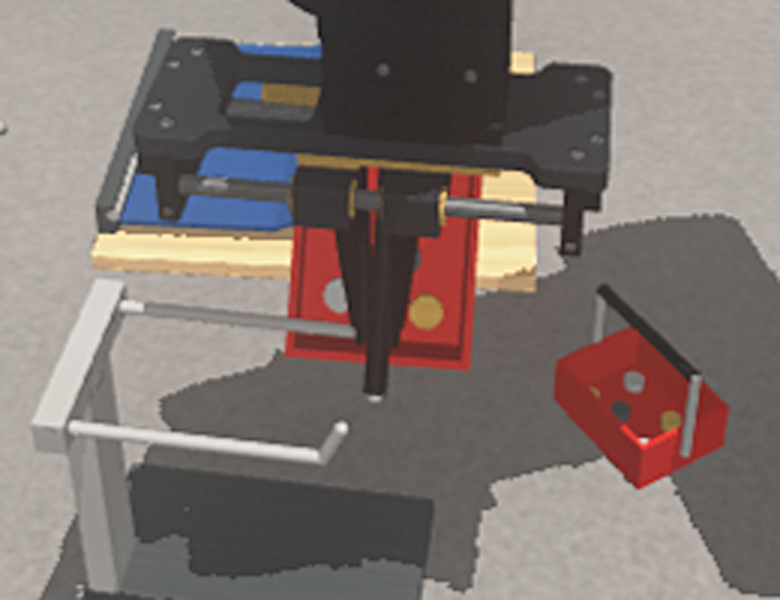

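View pics/f1.png

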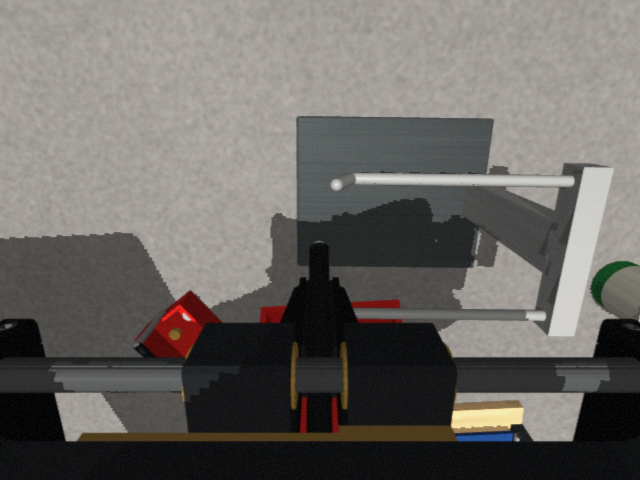

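View pics/f3.png

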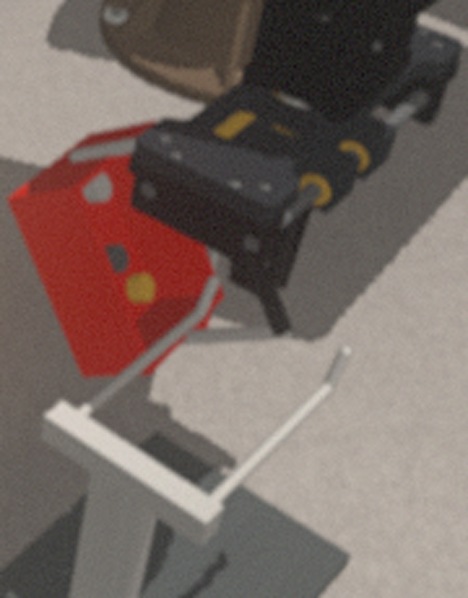

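The prong lies between the bar and the box rim, and nothing is touching. I'll go further in.

```bash
python3 -m pendant '[[12,0,0,0],[24,-1,0,0],[36,-1,0,0],[43,-1,0,0],[43,-1,0,0]]'; python3 -c "
from h import *
P=(-37,147)
for d in [(2.6,-41),(13,-38.6),(25.5,-31.8),(34.9,-21.2),(40,-8),(40.5,-4.5)]:
  needh(-2,P[0]-d[0],P[1]-d[1])"
```

```text
t: 9.98
eef_pos: [492.9, 311.1, 170.2]
tcp_rot: [3.138, 0.003, 0.092]
ft_force: [-1.0, 0.9, -2.1]
opening: 0.096
tcp [492.9 311.1 170.2] rpy [179.79   0.19   5.29] F [-1.   0.9 -2.1] open 0.096 t 9.97
rows: [ 0.8 22.5  1.3] turn -0.2
tcp [492.9 311.1 170.2] rpy [179.79   0.19   5.29] F [-1.   0.9 -2.1] open 0.096 t 9.97
rows: [ 0.8 32.9  3.7] turn -0.2
tcp [492.9 311.1 170.2] rpy [179.79   0.19   5.29] F [-1.   0.9 -2.1] open 0.096 t 9.97
rows: [ 0.9 45.3 10.6] turn -0.2
tcp [492.9 311.1 170.2] rpy [179.79   0.19   5.29] F [-1.   0.9 -2.1] open 0.096 t 9.97
rows: [ 1.  54.7 21.2] turn -0.2
tcp [492.9 311.1 170.2] rpy [179.79   0.19   5.29] F [-1.   0.9 -2.1] open 0.096 t 9.97
rows: [ 1.  59.7 34.4] turn -0.2
tcp [492.9 311.1 170.2] rpy [179.79   0.19   5.29] F [-1.   0.9 -2.1] open 0.096 t 9.97
rows: [ 1.1 60.2 37.9] turn -0.2
```

```bash
python3 -m pendant '[[1,12,1,0],[1,22,1,0],[1,28,3,0],[1,33,4,0],[1,39,7,0],[1,45,11,0],[1,50,16,0],[1,55,21,0]]'; python3 -c "
from h import *
needh(-2,-77,155)
needh(-2,-77.5,151.5)
p=shot('wrist'); save(p,'g1')
a=shot('side'); save(a,'g2',(200,240,460,440),3)
"
```

```text
t: 10.98
eef_pos: [499.1, 256.1, 149.1]
tcp_rot: [3.138, 0.003, 0.092]
ft_force: [-0.5, 3.2, -0.9]
opening: 0.094
tcp [499.1 256.1 149.1] rpy [179.81   0.18   5.28] F [-0.5  3.2 -0.9] open 0.094 t 10.97
rows: [-0.1  4.5 13.1] turn -0.2
tcp [499.1 256.1 149.1] rpy [179.81   0.18   5.28] F [-0.5  3.2 -0.9] open 0.094 t 10.97
rows: [-0.1  5.  16.6] turn -0.2
```

View pics/g2.png

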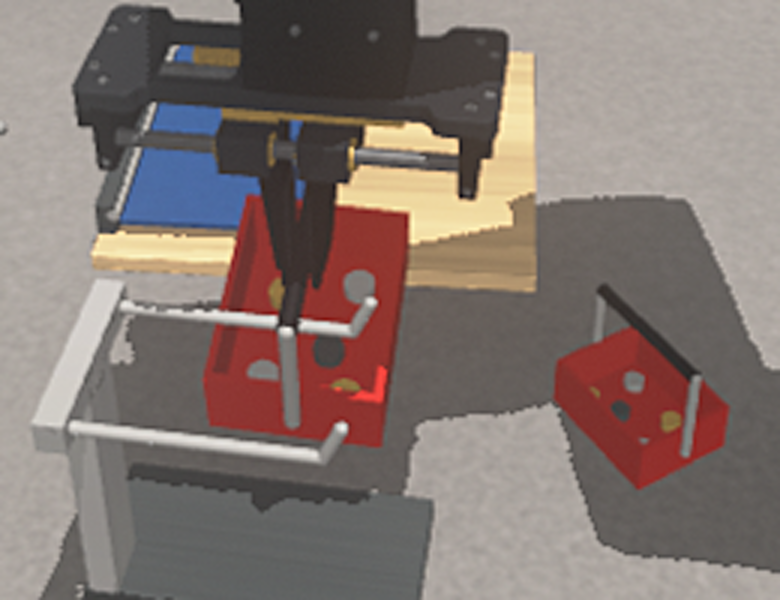

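View pics/g1.png

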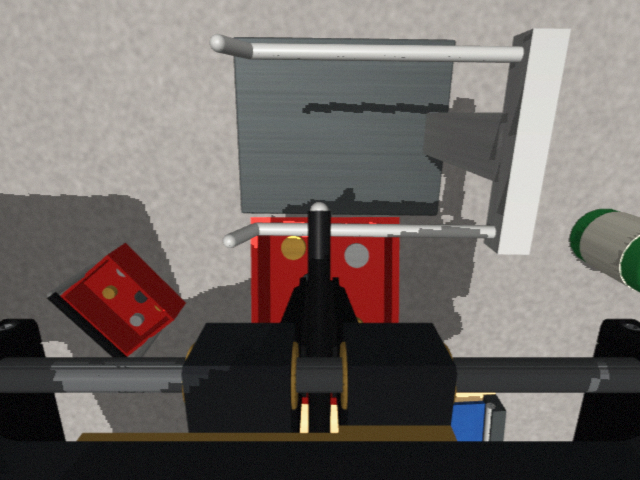

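The bar is rolling back to level over the prong. Continuing.

```bash
python3 -m pendant '[[0,2,5,0],[0,4,10,0],[0,5,14,0],[0,5,17,0],[0,5,17,0]]'; python3 -c "
from h import *
p=shot('wrist'); save(p,'g3')
a=shot('side'); save(a,'g4',(200,240,460,440),3)
"
```

```text
t: 11.7
eef_pos: [499.1, 250.5, 131.5]
tcp_rot: [3.137, 0.005, 0.092]
ft_force: [0.6, -2.3, 1.3]
opening: 0.094
```

View pics/g4.png

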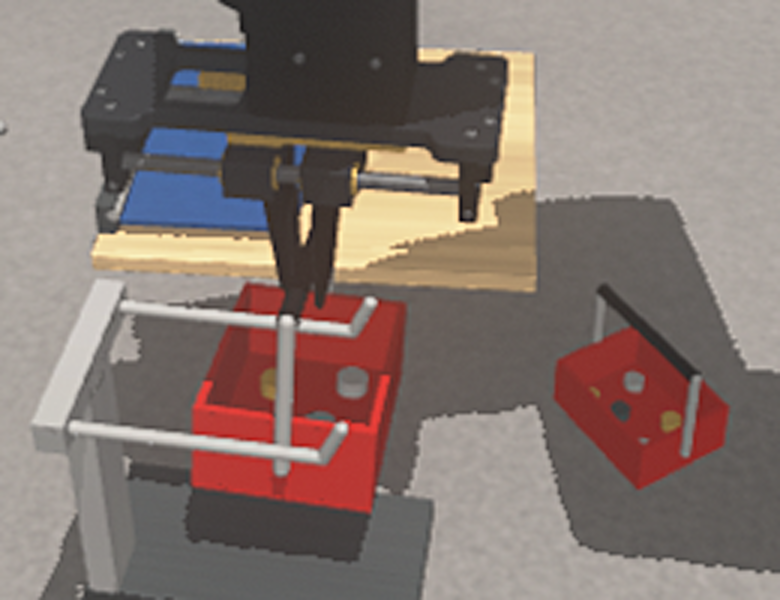

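View pics/g3.png

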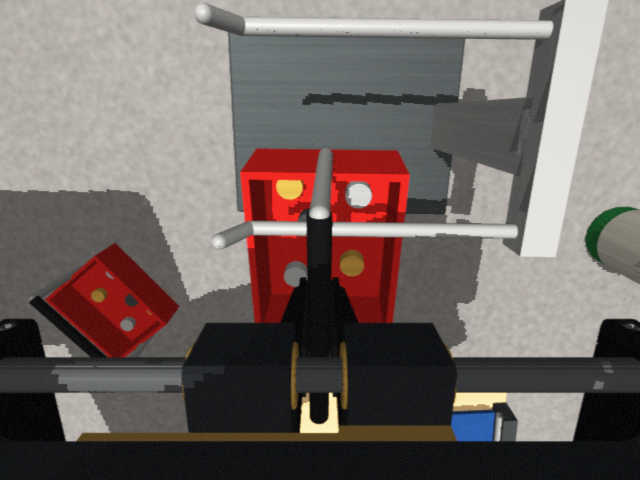

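```bash
cat > fit.py <<'E'
from h import *
from scipy.optimize import least_squares
np.set_printoptions(precision=1,suppress=True)
def pts(x,s):
    R=Ro.from_euler('xyz',s['tcp_rot']).as_matrix()@Ro.from_euler('x',180,degrees=True).as_matrix()
    L=np.array([(0,57,0),(43,55,-55),(-43,55,-55),(43,55,-100),(-43,55,-100)],float)
    L=Ro.from_euler('xyz',[x[0],x[1],x[3]],degrees=True).apply(L+[0,x[2],0])
    return s['eef_pos']+[0,0,19]+L@R.T
def fit(wob,sob):
    s=env.state();p=shot('wrist');a=shot('side')
    wob=np.array(wob,float);sob=np.array(sob,float)
    f=lambda x:np.nan_to_num(np.r_[(proj(p,pts(x,s))-wob).ravel(),(proj(a,pts(x,s))-sob).ravel()])
    r=least_squares(f,[0,0,0,0],loss='soft_l1');print("tilt,swing,slip,yaw",r.x,"cost",r.cost);print(f(r.x).reshape(-1,2))
E
python3 - <<'E'
from fit import *
n=np.nan
S=lambda u,v:(200+u/3,240+v/3)
fit([(319,206),(408,175),(243,175),(406,151),(254,150)],[S(286,318),S(192,402),S(386,378),S(193,490),S(370,511)])
E
```

```text
tilt,swing,slip,yaw [ 8.9 -2.7 -6.9  0.1] cost 42.682513401274036
[[ 0.2  5.6]
 [ 2.5 -1.5]
 [-3.6 -2.1]
 [-7.8  0.2]
 [ 2.1  1. ]
 [ 0.3  1.4]
 [ 0.2  1.5]
 [-3.1 17.8]
 [-0.3 -2.4]
 [ 0.5 -1. ]]
```

The caddy is nearly upright: about 9° past level, and it has slid 7 mm along the bar. Both are tolerable. I'll lift, back out, shift to the hook's centre line and look again.

```bash
python3 -m pendant '[[0,0,-10,0],[0,0,-20,0],[0,0,-30,0],[0,0,-30,0]]' && python3 -m pendant '[[-20,0,0,0],[-40,0,0,0],[-60,0,0,0],[-80,0,0,0],[-95,0,0,0],[-95,0,0,0]]'; python3 -c "
from h import *
needh(-95,7,186)
"
```

```text
t: 12.4
eef_pos: [499.5, 250.8, 162.7]
tcp_rot: [3.138, 0.003, 0.092]
ft_force: [0.0, -0.2, -4.1]
opening: 0.097
t: 13.15
eef_pos: [404.4, 242.1, 163.1]
tcp_rot: [3.138, 0.003, 0.093]
ft_force: [0.9, 0.9, -0.8]
opening: 0.098
tcp [404.4 242.1 163.1] rpy [179.77   0.18   5.31] F [ 0.9  0.9 -0.8] open 0.098 t 13.15
rows: [  2.2 -84.3  -4.2] turn -0.2
```

```bash
python3 -m pendant '[[1,-10,-4,0],[2,-22,-4,0],[2,-36,-4,0],[2,-50,-4,0],[2,-64,-4,0],[2,-76,-4,0],[2,-84,-4,0],[2,-84,-4,0]]' ; python3 -c "
from h import *
needh(-95,7,186)
p=shot('wrist'); save(p,'i1')
a=shot('side'); save(a,'i2',(200,240,460,440),3)
b=shot('scene'); save(b,'i3',(400,170,580,400),2.6)
"
```

```text
t: 14.15
eef_pos: [398.5, 326.4, 166.7]
tcp_rot: [3.138, 0.003, 0.093]
ft_force: [0.4, -0.7, -3.9]
opening: 0.1
tcp [398.5 326.4 166.7] rpy [179.77   0.19   5.34] F [ 0.4 -0.7 -3.9] open 0.1 t 14.15
rows: [ 0.3  0.1 -0.3] turn -0.2
```

View pics/i2.png

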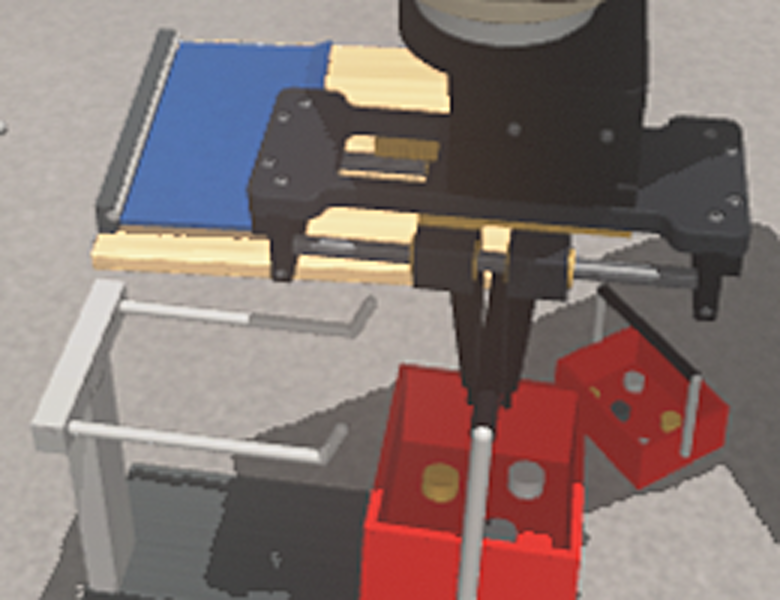

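View pics/i1.png

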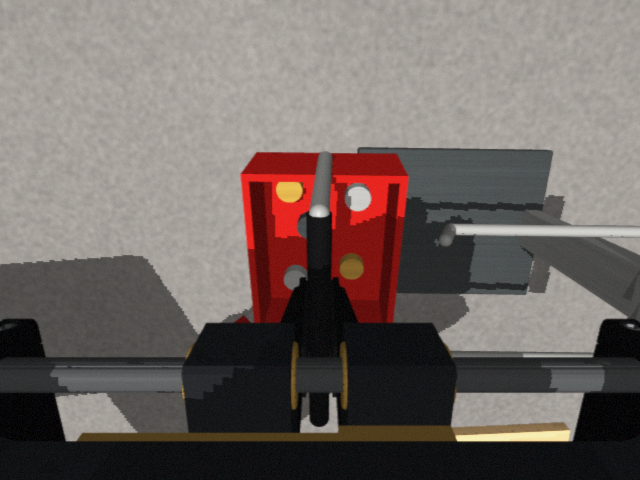

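View pics/i3.png

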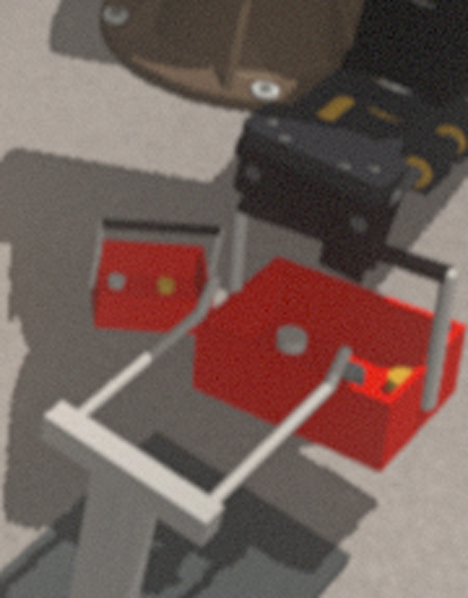

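Run:
```python
from h import *
np.set_printoptions(precision=1,suppress=True)
s=env.state();p=shot('wrist');a=shot('side');b=shot('scene')
X=tri([a,b,p],[(361,384),(573.3,273),(319,211)])
G=s['eef_pos']+[0,0,19]
print(X,X-G,[ (proj(q,X)[0]) for q in (a,b,p)])
Y=tri([a,b],[(361,384),(573.3,273)]);print(Y-G, np.degrees(np.arctan2((Y-G)[2],(Y-G)[1])))
# -y leg top? box near corners
```

```text
[393.6 374.6 193.1] [-5.  48.9  7.4] [array([361., 384.]), array([573.7, 273.3]), array([319.2, 212.4])]
[-5.  48.6  7.3] 8.499696740036912
```

```bash
python3 -m pendant '[[0,0,-3,0],[12,0,-3,0],[26,0,-3,0],[40,0,-3,0],[55,0,-3,0],[70,0,-3,0],[84,0,-3,0],[95,0,-3,0]]' ; python3 -c "
from h import *
needh(0,7,186)
p=shot('wrist'); save(p,'j1')
a=shot('side'); save(a,'j2',(200,240,460,440),3)
b=shot('scene'); save(b,'j3',(400,170,580,400),2.6)
"
```

```text
t: 15.45
eef_pos: [494.2, 334.5, 169.4]
tcp_rot: [3.138, 0.003, 0.092]
ft_force: [-0.1, -0.3, -2.9]
opening: 0.097
tcp [494.2 334.5 169.4] rpy [179.77   0.19   5.27] F [-0.1 -0.3 -2.9] open 0.097 t 15.45
rows: [-0.8 -1.   2.4] turn -0.2
```

View pics/j2.png

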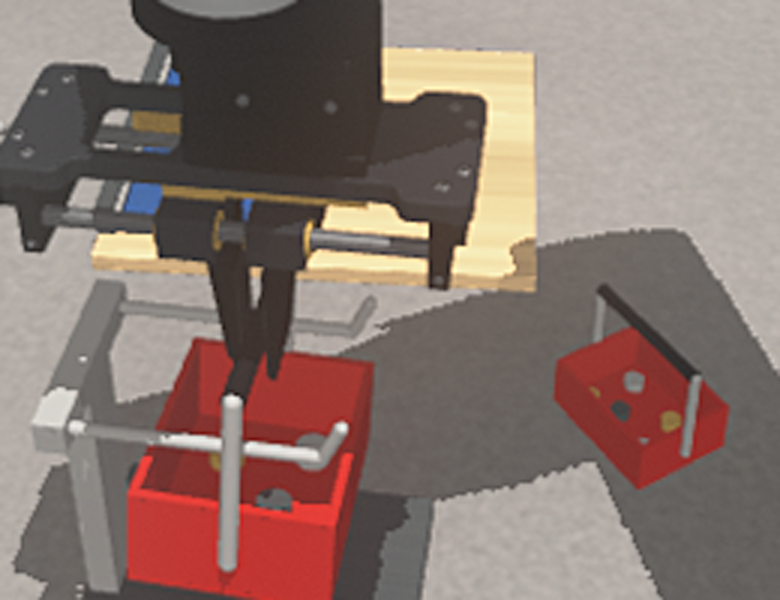

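View pics/j1.png

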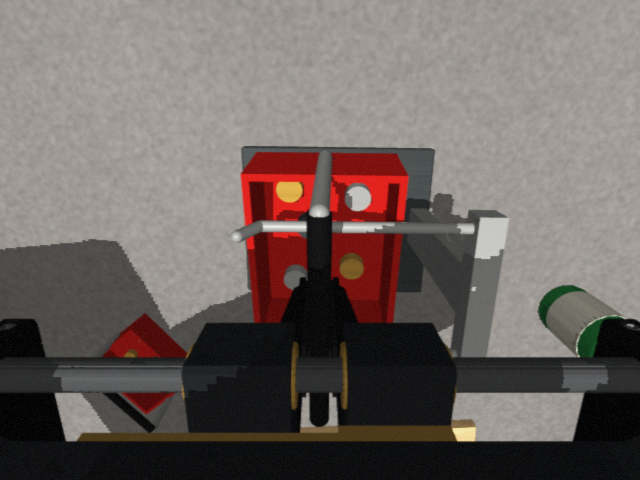

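View pics/j3.png

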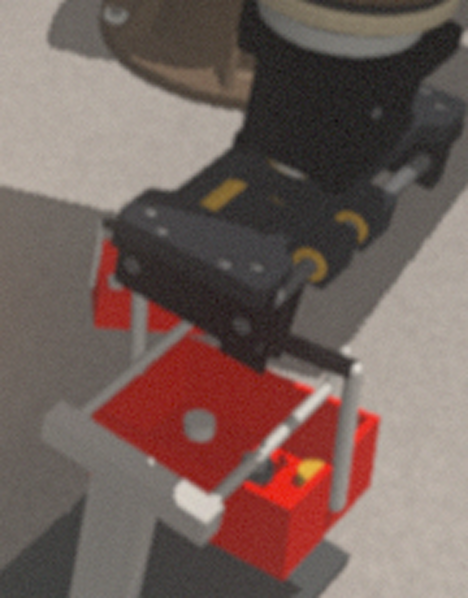

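Both prongs pass under the bar between the legs. Lowering.

```bash
python3 -m pendant '[[0,0,8,0],[0,0,16,0],[0,0,22,0],[0,0,27,0],[0,0,30,0],[0,0,32,0],[0,0,33,0],[0,0,33,0]]' ; python3 -c "
from h import *
needh(0,7,155)
a=shot('side'); save(a,'k2',(200,240,460,440),3)
b=shot('scene'); save(b,'k3',(400,170,580,400),2.6)
"
```

```text
t: 16.6
eef_pos: [493.7, 334.6, 138.0]
tcp_rot: [3.139, 0.002, 0.092]
ft_force: [-4.5, 0.8, 16.1]
opening: 0.095
tcp [493.7 334.6 138. ] rpy [1.7983e+02 9.0000e-02 5.2600e+00] F [-4.5  0.8 16.1] open 0.095 t 16.6
rows: [-0.3 -0.8  2. ] turn -0.2
```

View pics/k2.png

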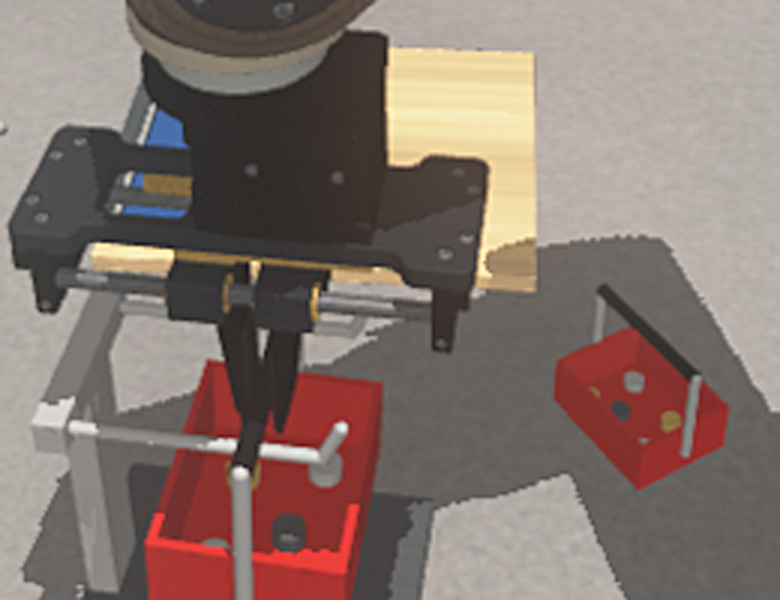

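View pics/k3.png

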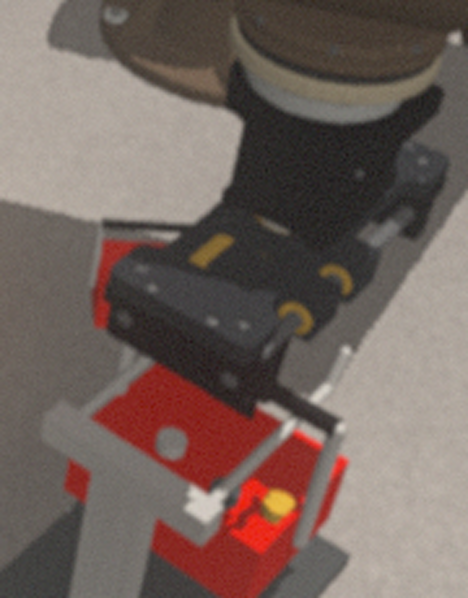

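```bash
python3 -m pendant '[[0,0,0,0],[0,0,0,0],[0,0,0,0],[0,0,0,0],[0,0,0,0],[0,0,0,0]]' 0.5 && python3 -m pendant '[[0,0,-20,0],[0,0,-45,0],[0,0,-80,0],[0,0,-110,0],[0,0,-130,0],[0,0,-130,0],[0,0,-130,0]]' 0.5; python3 -c "
from h import *
p=shot('wrist'); save(p,'l1')
a=shot('side'); save(a,'l2',(180,220,460,480),2.3)
b=shot('scene'); save(b,'l3',(400,170,580,400),2.6)
"
```

```text
t: 17.45
eef_pos: [493.7, 334.6, 138.0]
tcp_rot: [3.139, 0.002, 0.092]
ft_force: [-0.8, -1.1, -1.4]
opening: 0.494
t: 18.32
eef_pos: [493.5, 334.9, 267.0]
tcp_rot: [3.138, 0.003, 0.092]
ft_force: [-0.5, -0.6, 0.3]
opening: 0.5
```

View pics/l2.png

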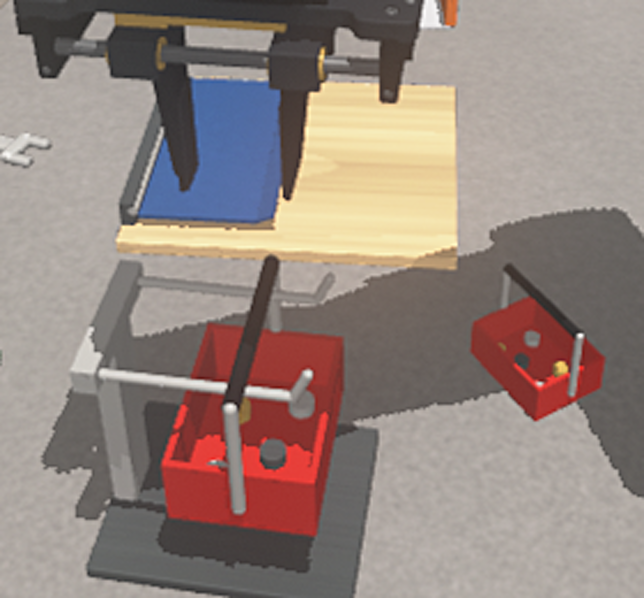

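View pics/l3.png

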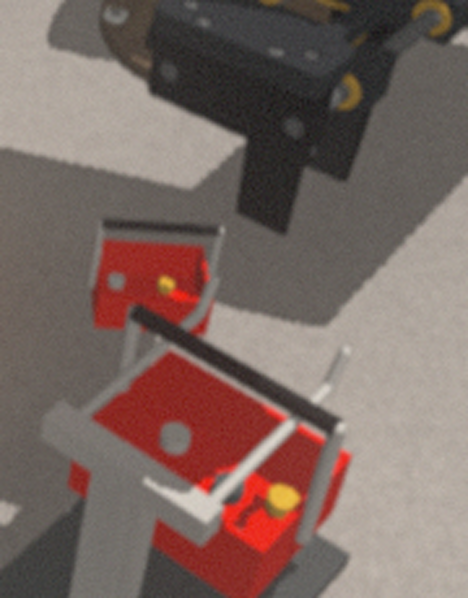

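View pics/l1.png

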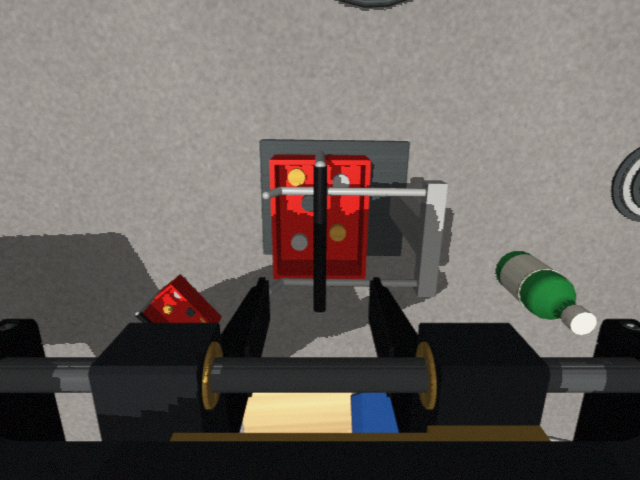

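Both prongs carry the bar and the caddy hangs free. Next I'll locate the strip, and refine the board from clear views.

Run:
```python
from h import *
np.set_printoptions(precision=1,suppress=True)
a=shot('scene');b=shot('side')
for n,u in [("e1",(177.4,206)),("e2",(223.4,227.6)),("bar +y",(256,205.8))]: print(n,onz(a,u,4))
for n,u in [("bartop a",(120+440/5,160+57/5)),("bartop b",(120+684/5,160+150/5))]: print(n,onz(a,u,42))
S=lambda u,v:(220+u/3.7,180+v/3.7)
for n,u in [("e1",S(410,90)),("e2",S(416,192)),("bar",S(565,190))]: print(n,onz(b,u,4))
for n,u in [("ba",S(557,42)),("bb",S(578,140))]: print(n,onz(b,u,42))
```

```text
e1 [ 606.4 -377.     4. ]
e2 [ 570.8 -242.8    4. ]
bar +y [ 474.7 -266.9    4. ]
bartop a [ 509.3 -404.2   42. ]
bartop b [ 468.8 -266.8   42. ]
e1 [ 603.3 -383.7    4. ]
e2 [ 568.5 -249.3    4. ]
bar [ 475.6 -272.7    4. ]
ba [ 503.8 -404.8   42. ]
bb [ 468.8 -272.3   42. ]
```

```bash
python3 -m pendant '[[-6,50,0,0],[-12,112,0,-1],[-18,174,0,-2],[-24,236,5,-3],[-30,298,10,-4],[-40,360,20,-5],[-50,422,30,-6],[-55,484,40,-8]]' 0.3; python3 -c "
from h import *
need(487,-336,150,14)"
```

```text
t: 19.58
eef_pos: [482.8, -151.5, 229.2]
tcp_rot: [3.138, 0.003, 0.232]
ft_force: [0.4, 0.2, 0.9]
opening: 0.701
tcp [ 482.8 -151.5  229.2] rpy [1.7982e+02 1.7000e-01 1.3310e+01] F [0.4 0.2 0.9] open 0.701 t 19.57
rows: [-38.1 180.3  79.9] turn -0.7
```

```bash
python3 -c "
from h import *
p=shot('wrist'); save(p,'m1')
np.savez('m1.npz',R=p['R'],t=p['t'],K=p['intrinsics'])"; python3 -m pendant '[[-10,45,20,0],[-20,95,45,0],[-30,140,65,0],[-38,180,80,-0.7],[-38,180,80,-0.7],[-38,180,80,-0.7]]' ; python3 -c "
from h import *
np.set_printoptions(precision=1,suppress=True)
need(487,-336,150,14)
p=shot('wrist'); save(p,'m2')
np.savez('m2.npz',R=p['R'],t=p['t'],K=p['intrinsics'])"
```

```text
t: 20.38
eef_pos: [486.8, -341.1, 148.7]
tcp_rot: [3.138, 0.004, 0.243]
ft_force: [0.0, 0.2, 0.4]
opening: 0.7
tcp [ 486.8 -341.1  148.7] rpy [179.8   0.3  13.9] F [0.  0.2 0.4] open 0.7 t 20.38
rows: [ 1.4 -4.9 -1.3] turn -0.1
```

View pics/m1.png

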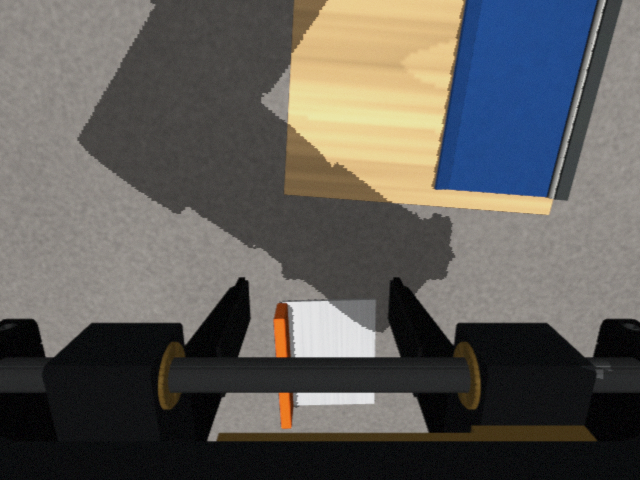

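View pics/m2.png

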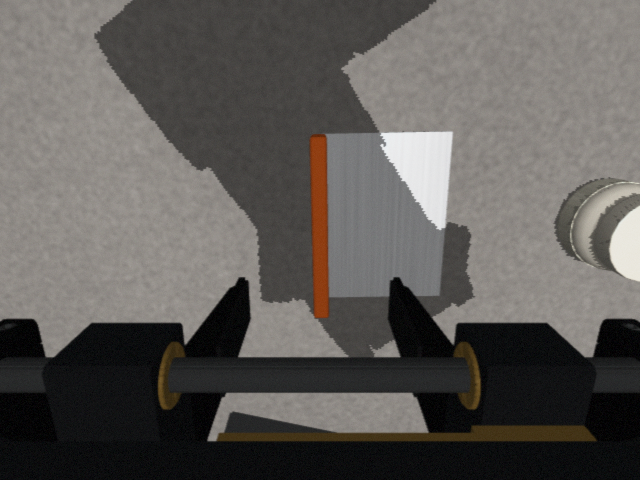

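Run:
```python
from h import *
np.set_printoptions(precision=1,suppress=True)
def L(n): z=np.load(n);return dict(R=z['R'],t=z['t'],intrinsics=z['K'])
p=L('m2.npz')
A=onz(p,(319,135),42);B=onz(p,(321.5,317),42)
print("bar",A,B,(A+B)/2,np.degrees(np.arctan2(*(A-B)[1::-1]))-90,np.linalg.norm(A-B))
C=onz(p,(452,132),4);D=onz(p,(440,296),4)
print("edge",C,D,(C+D)/2,np.degrees(np.arctan2(*(C-D)[1::-1]))-90,np.linalg.norm(C-D))
m=((A+B)/2)[:2];e=((C+D)/2)[:2];print("len",np.linalg.norm(e-m),"dir",np.degrees(np.arctan2(*(e-m)[::-1])))
q=L('m1.npz')
print("board nr -y",onz(q,(284.5,194),12),"far -y",onz(q,(549,214),12),"lip -y",onz(q,(434,188),30), "lip up",onz(q,(464,0),30),"nr up",onz(q,(293,5),12))
```

```text
bar [ 468.8 -273.1   42. ] [ 504.1 -407.8   42. ] [ 486.5 -340.5   42. ] 14.684075545115434 139.27106626686592
edge [ 568.5 -248.2    4. ] [ 605.6 -383.     4. ] [ 587.  -315.6    4. ] 15.39569850055183 139.7586983355157
len 103.57423673498919 dir 13.878357518384316
board nr -y [ 446.3 -152.5   12. ] far -y [ 711.5 -111.2   12. ] lip -y [ 583.9 -110.5   30. ] lip up [558.6  44.8  30. ] nr up [419.7  12.7  12. ]
```

The strip is at about (486.5, −340.5) with yaw 14.6°, and its lengths come out at 139 and 104 mm as they should. Gripping its bar.

```bash
python3 -c "
from h import *
need(486.5,-340.5,12,14.6)"; python3 -m pendant '[[0,-1,50,-0.7],[0,-1,100,-0.7],[0,-1,125,-0.7],[0,-1,134,-0.7],[0,-1,136,-0.7],[0,-1,136,-0.7]]' 0.3
```

```text
tcp [ 487.  -340.8  149.1] rpy [179.76   0.24  13.99] F [ 0.6 -0.2 -0.7] open 0.701 t 20.43
rows: [  0.2  -1.  137.1] turn -0.6
t: 21.18
eef_pos: [486.9, -340.6, 14.3]
tcp_rot: [3.136, 0.003, 0.257]
ft_force: [-0.2, -0.3, -0.0]
opening: 0.697
```

```bash
python3 -m pendant '[[0,0,1,0],[0,0,1,0],[0,0,1,0],[0,0,1,0],[0,0,1,0],[0,0,1,0],[0,0,1,0],[0,0,1,0]]' 1 &&  python3 -m pendant '[[0,0,-5,0],[0,0,-15,0],[0,0,-30,0],[0,0,-45,0],[0,0,-60,0],[0,0,-60,0]]' 1; python3 -c "
from h import *
p=shot('wrist');save(p,'n1')
p=shot('side');save(p,'n2',(200,120,460,340),3)
need(460,-28,75,9)"
```

```text
t: 22.18
eef_pos: [486.9, -340.6, 13.3]
tcp_rot: [3.136, 0.003, 0.257]
ft_force: [-0.4, 0.7, 0.1]
opening: 0.124
t: 22.92
eef_pos: [487.4, -340.5, 74.8]
tcp_rot: [3.134, 0.002, 0.257]
ft_force: [-0.4, 0.1, -2.1]
opening: 0.122
tcp [ 486.9 -340.1   73.3] rpy [179.68   0.18  14.72] F [-0.4 -1.  -1.6] open 0.124 t 23.02
rows: [  53.3 -308.7   -3.6] turn 5.7
```

View pics/n1.png

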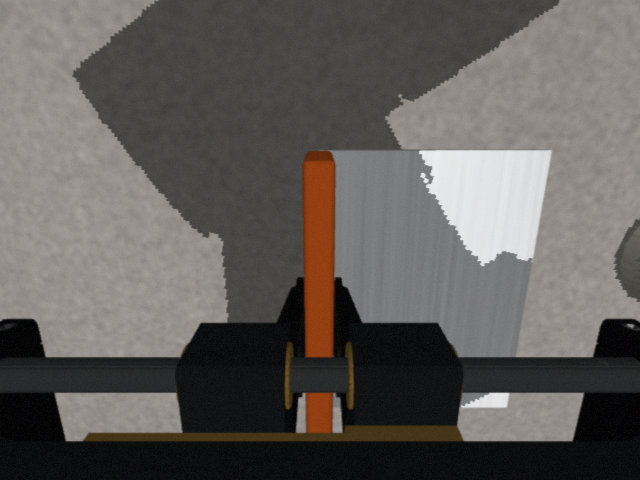

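View pics/n2.png

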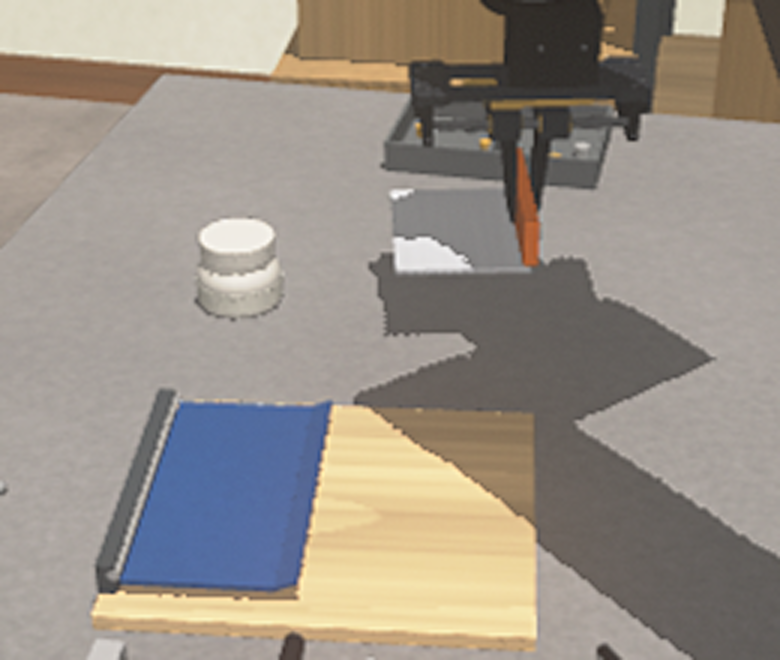

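```bash
python3 -c "
from h import *
need(450,-30.6,73,9)"
```

```text
tcp [ 486.9 -340.1   73.3] rpy [179.68   0.18  14.72] F [-0.4 -1.  -1.6] open 0.124 t 23.02
rows: [  43.  -308.7   -1.5] turn 5.7
```

```bash
python3 -m pendant '[[2,-20,-1,0],[7,-60,-1,1],[14,-105,-1,2],[22,-155,-1,3],[30,-205,-1,4],[36,-250,-1,5],[40,-285,-1,5.7],[43,-309,-1,5.7]]' && python3 -m pendant '[[0,0,0,0],[0,0,0,0]]'; python3 -c "
from h import *
need(450,-30.6,73,9)
p=shot('wrist');save(p,'o1');np.savez('o1.npz',R=p['R'],t=p['t'],K=p['intrinsics'])
p=shot('side');save(p,'o2',(200,180,460,400),3)
p=shot('scene');save(p,'o3',(170,180,430,400),3)"
```

```text
t: 24.02
eef_pos: [448.6, -28.1, 72.3]
tcp_rot: [3.136, 0.004, 0.159]
ft_force: [-0.2, 0.2, -2.9]
opening: 0.126
t: 24.28
eef_pos: [448.3, -28.1, 72.2]
tcp_rot: [3.136, 0.004, 0.159]
ft_force: [0.5, -0.1, -1.7]
opening: 0.125
tcp [448.3 -28.1  72.2] rpy [179.7    0.24   9.12] F [ 0.5 -0.1 -1.7] open 0.125 t 24.27
rows: [ 1.2  2.8 -0.8] turn 0.1
```

View pics/o1.png

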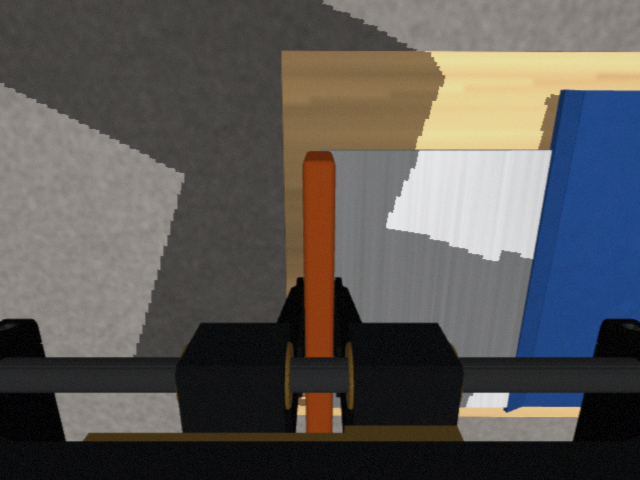

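View pics/o2.png

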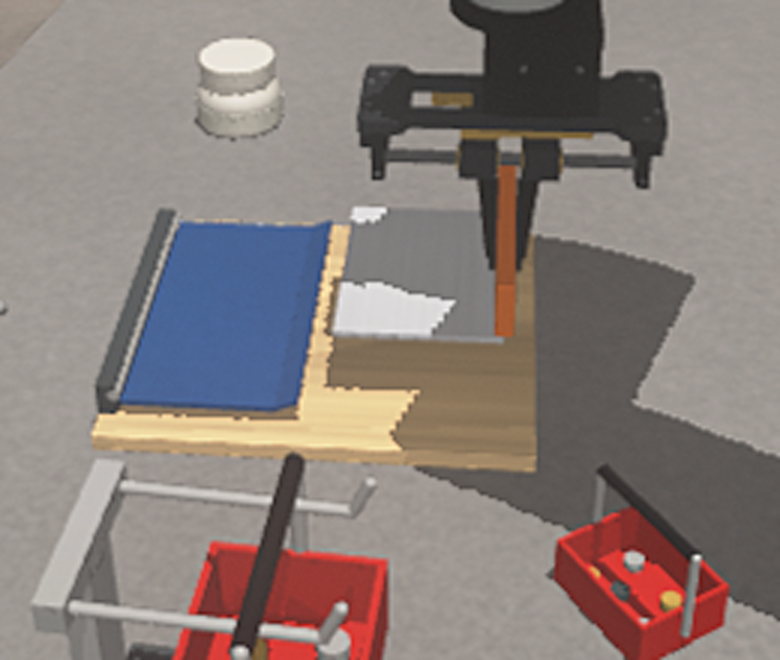

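View pics/o3.png

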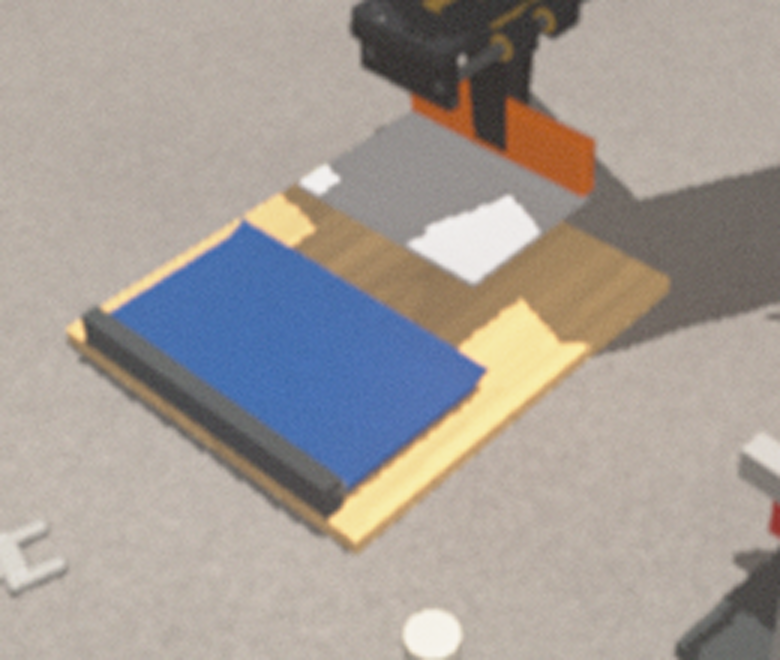

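Run:
```python
from h import *
np.set_printoptions(precision=1,suppress=True)
def L(n): z=np.load(n);return dict(R=z['R'],t=z['t'],intrinsics=z['K'])
p=L('o1.npz')
c=onz(p,(282,51.5),12);d=onz(p,(639,51.5),12);e=onz(p,(287,270),12)
l1=onz(p,(562,91),30);l2=onz(p,(507,410),30)
ang=lambda v:np.degrees(np.arctan2(v[1],v[0]))
print(c,d,e,ang(d-c),ang(c-e)-90,"lip",l1,l2,(l1+l2)/2,ang(l1-l2)-90,np.linalg.norm(l1-l2))
y=np.radians(9);X=np.array([np.cos(y),np.sin(y),0]);Y=np.array([-np.sin(y),np.cos(y),0])
print("mouth from near+y",c+145*X-120*Y,"from lip",(l1+l2)/2)
bc=np.array([446.3,-152.5,12]);print("from near -y",bc+145*X+120*Y)
g1,g2=onz(p,(551,150),64-1),onz(p,(507,407),63);print("strip edge",g1,g2,(g1+g2)/2,ang(g1-g2)-90)
```

```text
[409.7  83.1  12. ] [597.4 112.8  12. ] [429.1 -41.2  12. ] 9.003026128463068 8.838030472451095 lip [553.7  85.1  30. ] [ 585.3 -109.    30. ] [569.5 -11.9  30. ] 9.274733289254542 196.58703706317698
mouth from near+y [571.7 -12.7  12. ] from lip [569.5 -11.9  30. ]
from near -y [570.7 -11.3  12. ]
strip edge [538.7  56.2  63. ] [561.2 -81.2  63. ] [550.  -12.5  63. ] 9.308572115702106
```

```bash
python3 -c "
from h import *
need(450.1,-31.1,25.5,9.0)"
```

```text
tcp [448.6 -28.7  72.2] rpy [179.7    0.22   9.03] F [ 0.1 -0.8 -2.5] open 0.13 t 24.43
rows: [ 1.3  2.4 46.7] turn 0.0
```

```bash
python3 -m pendant '[[0,1,10,0],[1,2,22,0],[1,2.5,33,0],[1,2.5,40,0],[1,2.5,44,0],[1,2.5,46,0],[1,2.5,47,0],[1,2.5,47,0]]'; python3 -c "
from h import *
need(450.1,-31.1,25.3,9)
p=shot('side');save(p,'q2',(220,200,400,340),4)"
```

```text
t: 25.42
eef_pos: [450.0, -31.3, 25.4]
tcp_rot: [3.136, 0.003, 0.158]
ft_force: [-0.8, -0.0, -1.0]
opening: 0.126
tcp [450.  -31.3  25.4] rpy [179.69   0.19   9.03] F [-0.8 -0.  -1. ] open 0.126 t 25.43
rows: [ 0.2 -0.2  0.1] turn 0.0
```

View pics/q2.png

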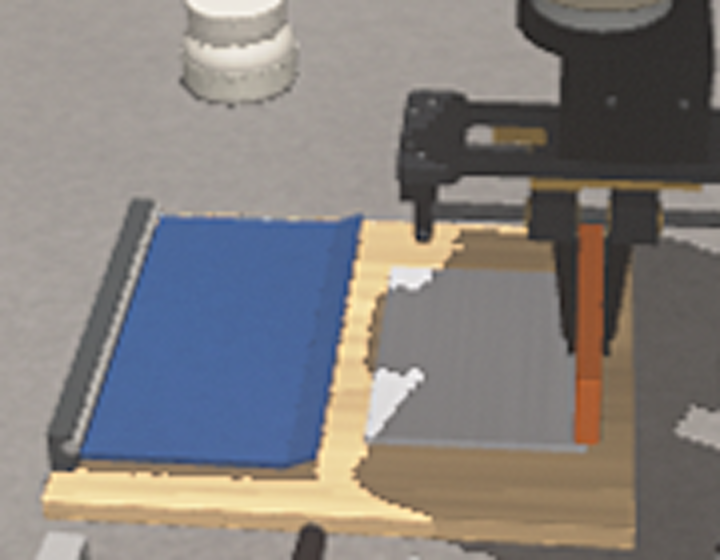

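The strip is just touching the board, square to the lip and about 18 mm short of it. Sliding in.

```bash
python3 -m pendant '[[3,0,0.3,0],[8,0,0.5,0],[13,0,0.5,0],[18,0,0.5,0],[23,0,0.5,0],[28,0,0.5,0],[32,0,0.5,0],[32,0,0.5,0]]'; python3 -c "
from h import *
need(507.4,-22,25.3,9)
p=shot('side');save(p,'r2',(220,200,400,340),4)
p=shot('wrist');save(p,'r1')"
```

```text
t: 26.48
eef_pos: [482.3, -26.2, 25.2]
tcp_rot: [3.136, 0.002, 0.158]
ft_force: [-1.3, 0.5, 5.1]
opening: 0.126
tcp [482.3 -26.2  25.2] rpy [1.7967e+02 1.4000e-01 9.0400e+00] F [-1.3  0.5  5.1] open 0.126 t 26.48
rows: [25.5 -0.2 -0.2] turn 0.0
```

View pics/r2.png

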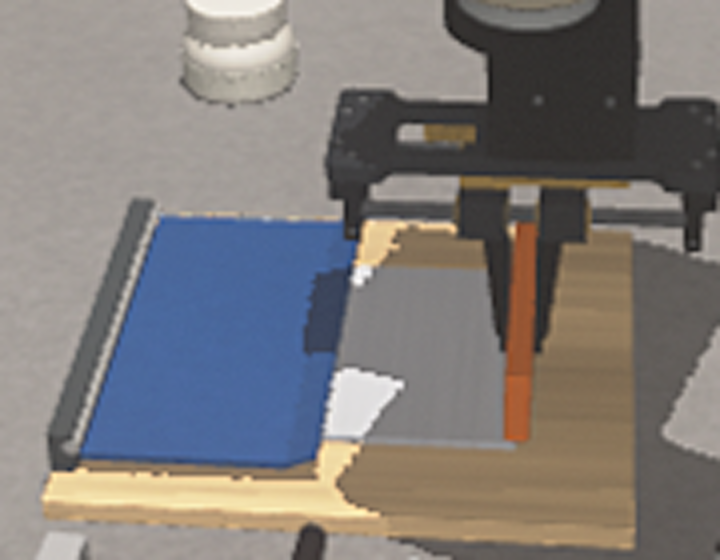

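View pics/r1.png

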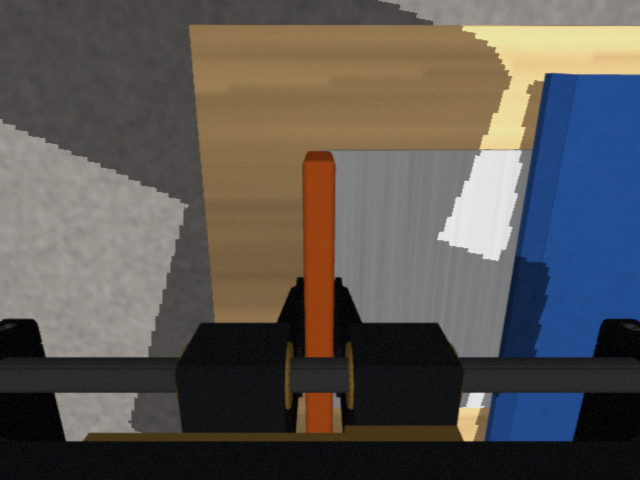

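Run:
```python
from h import *
np.set_printoptions(precision=1,suppress=True)
p=shot('wrist')
c=onz(p,(190,25.5),12);e=onz(p,(213,320),12);d=onz(p,(639,26),12);l1=onz(p,(547,74),30);l2=onz(p,(487,438),30)
ang=lambda v:np.degrees(np.arctan2(v[1],v[0]))
y=np.radians(9);X=np.array([np.cos(y),np.sin(y),0]);Y=np.array([-np.sin(y),np.cos(y),0])
print(c,ang(c-e)-90,ang(d-c),"mouth",c+145*X-120*Y,"lip+y",l1,l1-100*Y,ang(l1-l2)-90)
b=onz(p,(319,152),54);k=onz(p,(335,150),16);print("bar +y end",b,b-70*Y,k-70*Y,env.state()['eef_pos'])
```

```text
[409.8  83.3  12. ] 8.231110669450814 8.874902395029977 mouth [571.8 -12.5  12. ] lip+y [553.5  85.4  30. ] [569.2 -13.4  30. ] 8.88830546971387
bar +y end [470.4  44.5  54. ] [481.4 -24.6  54. ] [488.8 -26.3  16. ] [482.2 -26.2  25.2]
```

```bash
python3 -m pendant '[[4,0,0,0],[8,0,0,0],[13,0,0,0],[18,0,0,0],[22,0,0,0],[25.5,0,0,0],[25.5,0,0,0],[25.5,0,0,0]]'; python3 -c "
from h import *
need(507.6,-22.2,25.3,9)
p=shot('side');save(p,'s2',(220,200,400,340),4)
p=shot('wrist');save(p,'s1')"
```

```text
t: 27.62
eef_pos: [508.1, -22.1, 25.2]
tcp_rot: [3.135, 0.001, 0.158]
ft_force: [1.3, 1.1, 2.0]
opening: 0.124
tcp [508.1 -22.1  25.2] rpy [1.7965e+02 5.0000e-02 9.0400e+00] F [1.3 1.1 2. ] open 0.124 t 27.62
rows: [-0.5 -0.  -0.1] turn 0.0
```

View pics/s2.png

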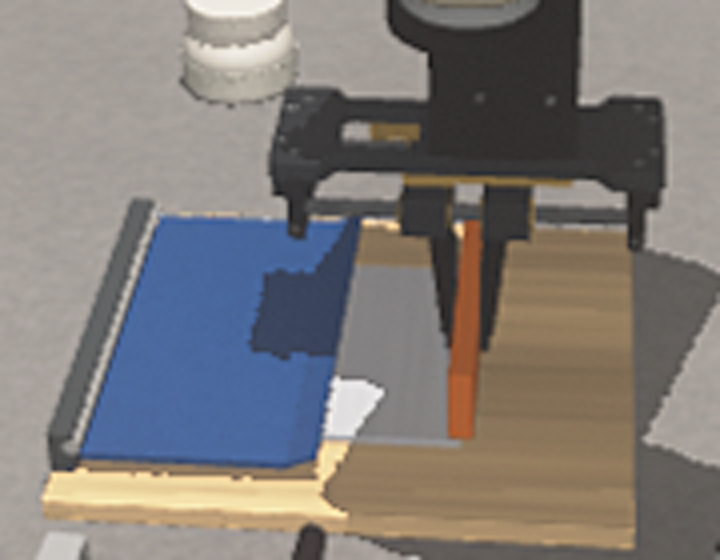

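View pics/s1.png

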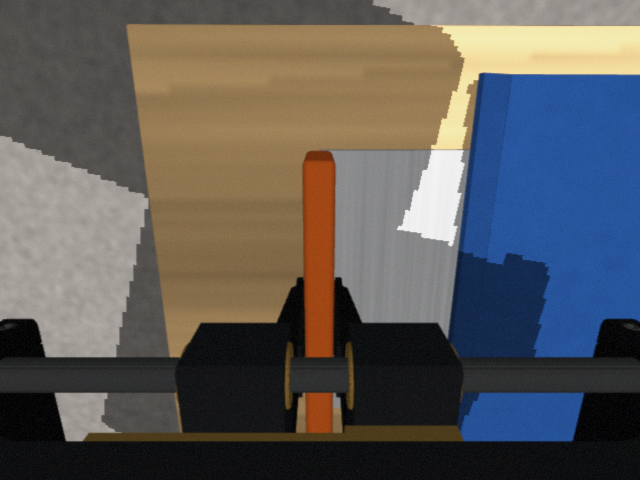

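```bash
python3 -m pendant '[[0,0,0.5,0],[0,0,1,0],[0,0,1.5,0],[0,0,1.5,0],[0,0,1.5,0],[0,0,1.5,0]]'
```

```text
t: 28.48
eef_pos: [508.0, -22.2, 25.1]
tcp_rot: [3.135, 0.0, 0.158]
ft_force: [-5.8, 1.4, 25.1]
opening: 0.127
```

Run:
```python
from h import *
np.set_printoptions(precision=2,suppress=True)
p=shot('side');save(p,'t2');p=shot('scene');save(p,'t3')
w_=shot('wrist');l1=onz(w_,(481,74),30)
y=np.radians(9);X=np.array([np.cos(y),np.sin(y),0]);Y=np.array([-np.sin(y),np.cos(y),0])
print("mouth est",l1-100*Y)
s=env.state();E=s['eef_pos']+104*np.array([np.cos(s['tcp_rot'][2]),np.sin(s['tcp_rot'][2]),0]);M=np.array([570.7,-12.2,0])
print("edge rel mouth",(E-M)@X,(E-M)@Y,s['ft_force'],s['tcp_rot'],s['t'])
```

```text
mouth est [569.64 -13.35  30.  ]
edge rel mouth 40.49586926027099 -0.011234075707527784 [-5.24  1.32 26.85] [3.14 0.   0.16] 28.625
```

View pics/t2.png

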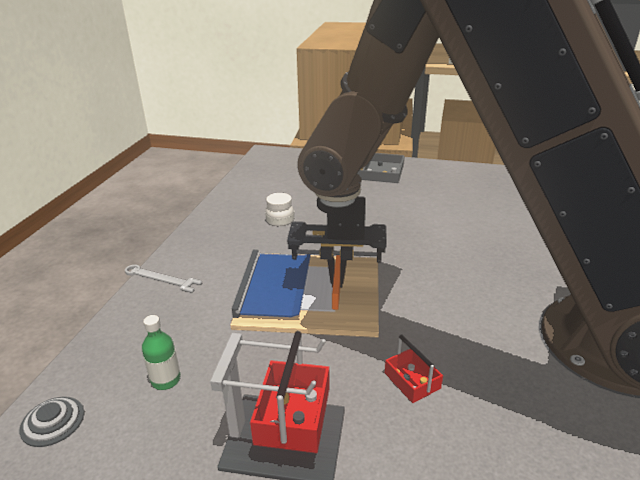

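View pics/t3.png

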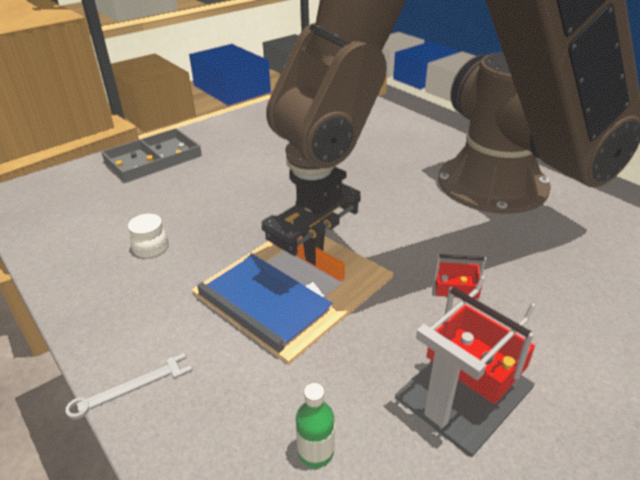

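Everything is in place: the caddy is on both prongs at side (290,400), the strip is under the cover at side (325,285), the cover is down, and the jar and bottle haven't moved. Pressing force is about 26 N and steady. Handing in.

```bash
python3 -c "
from cell import job,env
print(job.job_done()); print(env.state()['t'])"
```

```text
the job is handed in; nothing more can be done
None
the job is handed in; nothing more can be done
```

The red caddy hangs by its handle on both prongs of the hook, and I let go of it there. The strip is slid under the blue cover and was pressed flat and still held when I handed in at about 28.6 s.

**Last checks:**
- **Strip position:** by arm pose, the strip's edge is 40.5 mm past the mouth point, centred and square. The mouth position itself is only good to 1–2 mm, because my camera estimates of it differed by that much.
- **Pressing force:** the wrist read 25–27 N downward, steady, against about 2 N for the strip's own weight.
- **Cover, jar and bottle:** by eye in the pictures, the cover still lies down, and the white jar and green bottle stand where they were.

**What went wrong on the way:** while I carried the caddy to the hook it tipped about 75° in the grip, most likely from clipping a prong tip. I levelled it by rolling its bar against one prong. It slid about 7–8 mm along its bar in the grip and stayed about 9° off level, and I then hung it with that offset allowed for. After I let go, the pictures showed it hanging on both prongs. The highest wrist force I saw in any reading was about 27 N, but I only had readings at the end of each move.

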